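Load the egg steamer and start it

ROBOT

A 7-joint arm with a two-finger parallel gripper is mounted at the origin on the work surface. World frame = base frame: x ahead of the robot, y to its left, z up, the work surface at z = 0. Lengths are in m, angles in rad, forces in N, time in s.
With the tool pointing down it reaches from about 0.425 to 0.925 m from the base axis. Payload 6.8 kg.
Tool frame: the origin (TCP) lies on the mounting face of the last link; the fingertips stand 173 mm ahead of it and the grasp point (between the pads) lies 155 mm ahead of it (grip_point_offset is the distance from the TCP to the grasp point, in m); x points along the fingers, z is the direction in which the jaws open and shut, and the axes are right-handed (so a half turn about x gives the same grasp; the last joint's range is limited). The gripper opens to 85 mm and grips with 20 to 120 N. Pads are 22 mm wide; open, the fingers measure 114 mm over their backs; the gripper's body (76 mm by 85 mm) begins 54 mm behind the grasp point. The pads swing forward as they close: fully open they stand 13 mm farther back than shut.
Start: joints at [-1.383, 0.477, 0.022, 1.555, -0.011, 1.109, -0.083], TCP at [0.197, 0.646, 0.405] pointing down, gripper open.
Joint ranges: [-2.96, 2.96], [-0.34, 2.1], [-1.41, 1.46], [0.24, 2.44], [-1.37, 4.51], [0.17, 1.92], [-2.96, 2.96]. Speed limits (rad/s): [2.39, 2.39, 3.14, 3.14, 3.14, 3.14, 3.14].

INTERFACE

Orientations are given as a rotation vector (axis times angle).
In Python, from bench import * gives the robot as it stands. The module is installed in compiled form; this text tells all that it offers.
- The arm moves only by the tool servo_tool, never from a script. Its argument "motion" is a list of rows, each a list of 5 numbers: the shift along the tool's x, y, z in m, then the turn about the tool's x in degrees, then the gripper command: -1 is fully open, 1 is shut, values between are in proportion. In form: [[dx, dy, dz, turn, fingers], ...]. A call has 1 to 8 rows; each row is the pose to reach, as a shift and turn from the pose measured when the call began, along the tool's axes at that moment; what a row does not reach only later rows make up. A row lasts 1/10 s, in which the tool goes at most 50 mm and 8.59 degrees, less where a joint would pass 70% of its speed; a pose out of reach is approached as far as the arm can. A call with a gripper value outside its range is refused whole. The fingers move at their own pace and stop on an object; "force" is the grip in N (left out, the last holds). Time passes only in rows, so rows that repeat a pose let the fingers close. It gives the time, the measured TCP pose, the force and the opening at its end, in the units of the state.
- get_obs(): the state, without advancing time (a new reading comes with each control period).
- grab_frame(name): name is "scene" or "side" or "wrist"; returns the picture (480x640x3 uint8, red, green, blue); there is no depth.
- camera_params(name): a dict with "mtx" (3x3 intrinsics, pixels), "world_to_cam" (4x4, takes a point from world to camera coordinates); the wrist camera has in their place "T_tool_cam" (4x4, takes a point from camera to tool coordinates, whose origin is the TCP and whose axes are the tool frame's). Camera axes: x right, y down, z forward; pixel columns grow to the right and rows downward; lengths in m; the calibration is good to about 2 mm. A picture is of the moment at which its call begins: read the wrist's pose just before it. camera_params takes no time and is no camera call.
- hand_in(): hands the job in, once; it reports no verdict.
The state is a dict: "clock": time; "joints": joint angles; "qvel": joint speeds; "tau": joint torques, N m; "tcp_pos": TCP position; "orientation": TCP orientation; "contact_force": force on the tool from outside, world axes, zero at the start; "moment": the same for the moment, N m; "grip_width": finger opening in m.
Only numpy, scipy, OpenCV 4.12 (cv2) and the standard library are available. Lean on these libraries where they do the work, as an engineer would, in place of code of your own. Each camera call takes 0.05 s, during which the arm holds its last target. There are 200 camera calls.

TASK

Lay every egg from the pulp tray gently into its own pocket of the egg steamer, lengthwise in the oblong pocket, without squeezing, pressing or dropping it. Then press the lid shut until it snaps past its catch, and after that press the roller lever on the timer box just until it clicks, well short of its end stop, and let it spring back. Leave the other things on the counter where they are.

Things in the scene. Friction and masses are not known exactly. Their poses are not given: they have to be found in the camera images.
- egg0: A hen's egg lying on its side (there may be four, five or six; None if absent): 57 mm long, 43 mm across, about 55 g, brown shell. Origin at its centre; its x axis is the long axis (either end may count as the front), and it may have any roll about it. The shell stands about 35 N per finger (grip with 20 N), 15 N pressed down on the steamer, or a drop of a centimetre.
- egg1: A hen's egg lying on its side (there may be four, five or six; None if absent): 57 mm long, 43 mm across, about 55 g, cream shell. Origin at its centre; its x axis is the long axis (either end may count as the front), and it may have any roll about it. The shell stands about 35 N per finger (grip with 20 N), 15 N pressed down on the steamer, or a drop of a centimetre.
- egg2: A hen's egg lying on its side (there may be four, five or six; None if absent): 57 mm long, 43 mm across, about 55 g, brown shell. Origin at its centre; its x axis is the long axis (either end may count as the front), and it may have any roll about it. The shell stands about 35 N per finger (grip with 20 N), 15 N pressed down on the steamer, or a drop of a centimetre.
- egg3: A hen's egg lying on its side (there may be four, five or six; None if absent): 57 mm long, 43 mm across, about 55 g, cream shell. Origin at its centre; its x axis is the long axis (either end may count as the front), and it may have any roll about it. The shell stands about 35 N per finger (grip with 20 N), 15 N pressed down on the steamer, or a drop of a centimetre.
- egg4: A hen's egg lying on its side (there may be four, five or six; None if absent): 57 mm long, 43 mm across, about 55 g, brown shell. Origin at its centre; its x axis is the long axis (either end may count as the front), and it may have any roll about it. The shell stands about 35 N per finger (grip with 20 N), 15 N pressed down on the steamer, or a drop of a centimetre.
- egg5: A hen's egg lying on its side (there may be four, five or six; None if absent): 57 mm long, 43 mm across, about 55 g, cream shell. Origin at its centre; its x axis is the long axis (either end may count as the front), and it may have any roll about it. The shell stands about 35 N per finger (grip with 20 N), 15 N pressed down on the steamer, or a drop of a centimetre.
- egg_tray: Fixed moulded pulp tray, grey, 220 mm (its x) by 290 mm (its y), in which the eggs start. Its surface is 16 mm above the table, a rim 5 mm thick round it 28 mm. Six shallow oblong dimples at x = -50 and +50 mm, y = -90, 0 and +90 mm: an egg lies there with its long axis along the tray's x, sunk 5 mm, its centre 32 mm above the table. Origin at the centre of its underside.
- steamer: Fixed egg steamer: white base 190 mm (x) by 276 mm (y), grey tray surface 50 mm above the table, rim 6 mm high, 4 mm thick round its edge. Six pockets, each opening 50 mm along x, 36 mm along y, 13 mm deep. Black catch housing (12 deep, 50 wide, 59 high) at the middle of its front. Origin at the centre of its underside; x points to the hinge side, away from the robot.
- pocket0 (a point): Centre of an egg when seated in pocket 0 (steamer x -50 mm, y -80 mm): 12 mm above the tray surface, the egg sunk about 10 mm, its long axis along x. Axes as the steamer's.
- pocket1 (a point): Centre of an egg when seated in pocket 1 (steamer x -50 mm, y 0 mm): 12 mm above the tray surface, the egg sunk about 10 mm, its long axis along x. Axes as the steamer's.
- pocket2 (a point): Centre of an egg when seated in pocket 2 (steamer x -50 mm, y 80 mm): 12 mm above the tray surface, the egg sunk about 10 mm, its long axis along x. Axes as the steamer's.
- pocket3 (a point): Centre of an egg when seated in pocket 3 (steamer x 20 mm, y -80 mm): 12 mm above the tray surface, the egg sunk about 10 mm, its long axis along x. Axes as the steamer's.
- pocket4 (a point): Centre of an egg when seated in pocket 4 (steamer x 20 mm, y 0 mm): 12 mm above the tray surface, the egg sunk about 10 mm, its long axis along x. Axes as the steamer's.
- pocket5 (a point): Centre of an egg when seated in pocket 5 (steamer x 20 mm, y 80 mm): 12 mm above the tray surface, the egg sunk about 10 mm, its long axis along x. Axes as the steamer's.
- lid (a joint): Angle of the steamer's clear lid, rad: 0 shut, about 1.65 open and upright. Its stiff hinge keeps it where it is left (2 to 3 N at the lip moves it). Coming down it stops at about 0.055 on a sprung catch; some 9 N at the front wall (about 13 N pressed 140 mm from the hinge) snaps it past the detent to 0, where it stays.
- lid_hinge (a point): Middle of the lid's hinge line, along the steamer's y, 95 mm behind the steamer's centre (+x), 50 mm above the table. The frame turns with the lid. Shut, the lid is a box 268 mm wide, open below, its flat top 52 mm above the hinge line, its front wall 190 mm from the hinge; the 4 mm top plate runs on 22 mm beyond that wall as an orange lip.
- switch (a joint): Angle of the microswitch lever, rad: 0 at rest, positive pressed down; 0.1 rad is 7 mm at the roller. It clicks at 0.10, is overtravelled beyond 0.22 (15 mm), meets its hard stop at 0.30. It takes about 2 N on the roller to start it, 4 N at the click, 6.5 N at 0.22, and springs back when let go.
- roller (a point): Top of the red roller (16 mm diameter, 14 mm wide) at the end of the microswitch lever, 94 mm above the table at rest; press here, downwards. The lever sits on a fixed black timer box, 100 by 60 mm and 50 mm high; its pivot is 70 mm behind the roller (along +x of this frame, which turns with the lever) and 20 mm below its axle.
- katori_a: Small steel bowl 90 mm across, 40 mm high. A bystander, loose; origin at the centre of its underside.
- katori_b: Small steel bowl 84 mm across, 38 mm high. A bystander, loose; origin at the centre of its underside.
- funnel: Red plastic funnel standing mouth down, 90 mm across, 90 mm high. A bystander, loose; origin at the centre of its underside.
- spatula: Silicone spatula 240 mm long lying flat. A bystander, loose; origin at the centre of its underside.
- spice_jar: Closed amber glass jar 60 mm across, 100 mm high. A bystander, loose; origin at the centre of its underside.
- salt_jar: Closed glass jar 56 mm across, 85 mm high. A bystander, loose; origin at the centre of its underside.

How it is judged:
On the way, in this order (a step that is already met when the one before it is completed fails the run):
1. every egg lies seated in a pocket ((distance between egg0 and pocket0 below 0.01 m or distance between egg0 and pocket1 below 0.01 m or distance between egg0 and pocket2 below 0.01 m or distance between egg0 and pocket3 below 0.01 m or distance between egg0 and pocket4 below 0.01 m or distance between egg0 and pocket5 below 0.01 m) and angle between the x axis of each of egg0, egg1, egg2, egg3, egg4, egg5 and the x axis of steamer, either way round below 0.35 rad and linear speed of each of egg0, egg1, egg2, egg3, egg4, egg5 below 0.03 m/s and (distance between egg1 and pocket0 below 0.01 m or distance between egg1 and pocket1 below 0.01 m or distance between egg1 and pocket2 below 0.01 m or distance between egg1 and pocket3 below 0.01 m or distance between egg1 and pocket4 below 0.01 m or distance between egg1 and pocket5 below 0.01 m) and (distance between egg2 and pocket0 below 0.01 m or distance between egg2 and pocket1 below 0.01 m or distance between egg2 and pocket2 below 0.01 m or distance between egg2 and pocket3 below 0.01 m or distance between egg2 and pocket4 below 0.01 m or distance between egg2 and pocket5 below 0.01 m) and (distance between egg3 and pocket0 below 0.01 m or distance between egg3 and pocket1 below 0.01 m or distance between egg3 and pocket2 below 0.01 m or distance between egg3 and pocket3 below 0.01 m or distance between egg3 and pocket4 below 0.01 m or distance between egg3 and pocket5 below 0.01 m) and (distance between egg4 and pocket0 below 0.01 m or distance between egg4 and pocket1 below 0.01 m or distance between egg4 and pocket2 below 0.01 m or distance between egg4 and pocket3 below 0.01 m or distance between egg4 and pocket4 below 0.01 m or distance between egg4 and pocket5 below 0.01 m) and (distance between egg5 and pocket0 below 0.01 m or distance between egg5 and pocket1 below 0.01 m or distance between egg5 and pocket2 below 0.01 m or distance between egg5 and pocket3 below 0.01 m or distance between egg5 and pocket4 below 0.01 m or distance between egg5 and pocket5 below 0.01 m)), for 0.3 s.
2. the lid is snapped shut past its catch (value of joint lid below 0.02 rad), for 0.3 s.
3. the roller lever is pressed to its click (value of joint switch above 0.1 rad), for 0.1 s.
At the end, for the whole second after the job is handed in: Every egg lies in a pocket (centre within 10 mm of the seated point, long axis within 0.35 rad of the pocket's), the lid is shut past its catch (joint below 0.02 rad), the lever has been clicked once after that and is back up (below 0.04 rad) (all of step 1 and value of joint lid below 0.02 rad and value of joint switch below 0.04 rad); the robot touches nothing.
It fails at once if an egg is squeezed with more than 70 N in all (contact force between any of egg0, egg1, egg2, egg3, egg4, egg5 and the fingers above 70 N).
It fails at once if an egg is pressed on the steamer by the gripper with more than 15 N, or dropped so that it hits it with more than 60 N ((contact force between egg0 and the fingers above 0.5 N and contact force between egg0 and steamer above 15 N) or (contact force between egg1 and the fingers above 0.5 N and contact force between egg1 and steamer above 15 N) or (contact force between egg2 and the fingers above 0.5 N and contact force between egg2 and steamer above 15 N) or (contact force between egg3 and the fingers above 0.5 N and contact force between egg3 and steamer above 15 N) or (contact force between egg4 and the fingers above 0.5 N and contact force between egg4 and steamer above 15 N) or (contact force between egg5 and the fingers above 0.5 N and contact force between egg5 and steamer above 15 N) or contact force between any of egg0, egg1, egg2, egg3, egg4, egg5 and steamer above 60 N).
It fails at once if the switch lever is overtravelled (beyond 0.22 rad) (value of joint switch above 0.22 rad).
It fails at once if a bystander is shifted by more than 3 cm (distance of any of katori_a, katori_b, funnel, spatula, spice_jar, salt_jar from where it was at the start of the episode above 0.03 m).
Of egg0, egg1, egg2, egg3, egg4, egg5 only 4 to 6 are there at a start; the rules pass over those that are not, and their reading is None.
At some moment in a run one of egg0, egg1, egg2, egg3, egg4, egg5 may be knocked a few centimetres aside while the robot is not near it.
It also fails if it takes over 210 s, if anything falls off the work surface, if the arm or the gripper's body presses on something with over 40 N, if the wrist force passes 120 N, or if a joint passes its speed limit or range.

## Working session

There is one attempt and no reset: what is moved stays moved. The work goes in short steps, Python scripts to look and compute and a tool call to move; the robot and the scene stay as the last step left them, time stands still between calls to the robot, and variables do not carry over. Pictures are saved under pics/ and viewed, about 12 in all and at most 16, crops included, and the job is handed in when it is done.

Besides the shell and the picture viewer there is one more tool, called after "Emit:" as name(argument=value, ...) on one line, values as JSON. servo_tool: Moves the arm, as the interface text tells. Its arguments: {"type":"object","properties":{"motion":{"type":"array","items":{"type":"array","items":{"type":"number"}}},"force":{"type":"number"}},"required":["motion"]}

```bash
mkdir -p pics; python3 - <<'E'
from bench import *
import cv2,numpy as np
np.set_printoptions(precision=4,suppress=True)
print(get_obs())
for n in("scene","side","wrist"):
    f=grab_frame(n); cv2.imwrite(f"pics/{n}0.png",f[:,:,::-1]); print(n,camera_params(n))
E
```

```text
{'clock': 0.0, 'joints': array([-1.3831,  0.4778,  0.0224,  1.5564, -0.0115,  1.1093, -0.0831]), 'qvel': array([ 0.0014, -0.0001, -0.001 ,  0.0002,  0.0032,  0.0013,  0.0004]), 'tau': array([ -0.0001, -59.6443,   1.6079, -28.1204,   0.0124,   0.0091,
         0.    ]), 'tcp_pos': array([0.1967, 0.6454, 0.4037]), 'orientation': array([-0.9898,  1.3361,  0.9878]), 'contact_force': array([ 0.5731, -0.1691, -0.1013]), 'moment': array([-0.0369, -0.002 ,  0.033 ]), 'grip_width': 0.08526591553570133}
scene {'mtx': array([[487.8984,   0.    , 322.0262],
       [  0.    , 487.8984, 240.4598],
       [  0.    ,   0.    ,   1.    ]]), 'world_to_cam': array([[-0.7913,  0.6111,  0.0178,  0.4853],
       [ 0.4579,  0.6118, -0.645 , -0.231 ],
       [-0.4051, -0.5023, -0.764 ,  1.6207],
       [ 0.    ,  0.    ,  0.    ,  1.    ]])}
side {'mtx': array([[533.1401,   0.    , 316.009 ],
       [  0.    , 533.1401, 239.0652],
       [  0.    ,   0.    ,   1.    ]]), 'world_to_cam': array([[-0.9447, -0.3273, -0.0192,  0.5612],
       [-0.19  ,  0.5944, -0.7814,  0.1888],
       [ 0.2672, -0.7346, -0.6237,  1.1853],
       [ 0.    ,  0.    ,  0.    ,  1.    ]])}
wrist {'mtx': array([[340.8674,   0.    , 320.8859],
       [  0.    , 340.8674, 235.3758],
       [  0.    ,   0.    ,   1.    ]]), 'T_tool_cam': array([[ 0.0015, -0.3092,  0.951 ,  0.0304],
       [ 0.0007, -0.951 , -0.3092,  0.0783],
       [ 1.    ,  0.0011, -0.0012, -0.0001],
       [ 0.    ,  0.    ,  0.    ,  1.    ]])}
```

View pics/scene0.png

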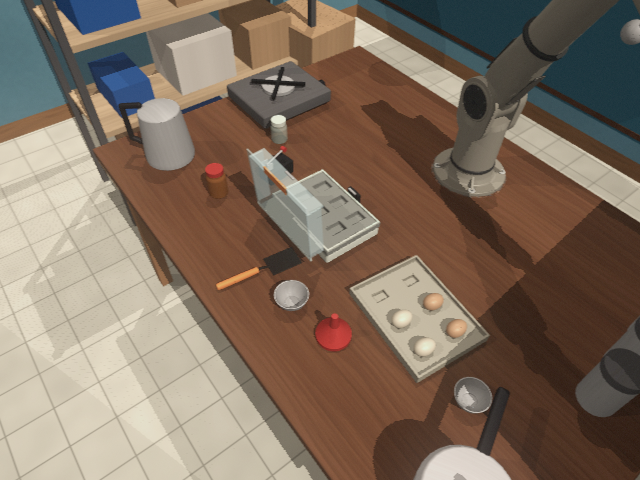

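View pics/side0.png

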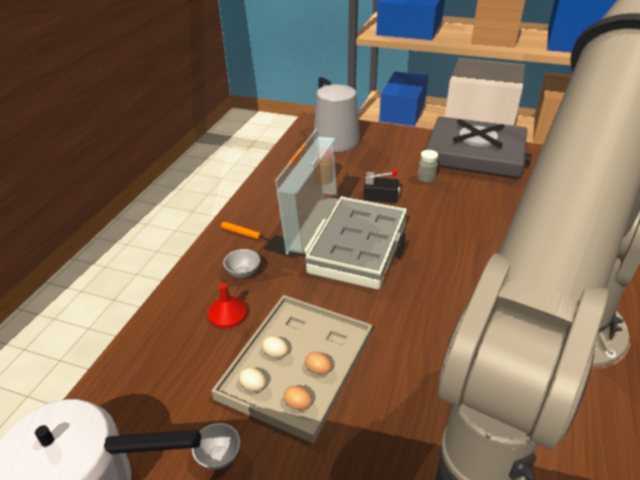

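Scene and side views show four eggs: brown at scene (433,301) and (457,328), cream at (402,318) and (425,347). The lid stands open around (290,200), and the red roller is near (283,150).

```bash
cat > h.py <<'E'
from bench import *
import cv2,numpy as np
from scipy.spatial.transform import Rotation as R
from scipy.optimize import least_squares
np.set_printoptions(precision=4,suppress=True)
def T_tool(o):
    T=np.eye(4);T[:3,:3]=R.from_rotvec(o["orientation"]).as_matrix();T[:3,3]=o["tcp_pos"];return T
def cam(n,o=None):
    p=camera_params(n)
    if n=="wrist": return p["mtx"],np.linalg.inv(T_tool(o)@p["T_tool_cam"])
    return p["mtx"],p["world_to_cam"]
def bp(K,W,uv,z):
    d=np.linalg.inv(K)@[uv[0],uv[1],1];Rm=W[:3,:3];c=-Rm.T@W[:3,3];d=Rm.T@d
    return c+d*(z-c[2])/d[2]
def pj(K,W,P):
    q=(W[:3,:3]@np.asarray(P).T).T+W[:3,3];q=q@K.T;return q[:,:2]/q[:,2:]
def totool(o,P):  # world grasp point target -> tool shift
    T=T_tool(o);return T[:3,:3].T@(np.asarray(P)-T[:3,3])-[.155,0,0]
E
python3 - <<'E'
from h import *
K,W=cam("scene");K2,W2=cam("side")
print("tool R",T_tool(get_obs())[:3,:3])
for n,z,l in (("tray",.028,[(350,291),(416,258),(487,335),(420,380)]),("egg",.035,[(433,300),(457,327),(402,317),(425,346)]),("roller",.09,[(283,150)]),("steam",.056,[(378,222),(323,172),(328,247)]),("jars",.05,[(278,130),(217,182)]),("catch",.059,[(353,192)])):
    for p in l: print(n,bp(K,W,p,z))
for n,z,l in (("tray",.028,[(286,300),(371,327),(316,435),(216,393)]),("egg",.035,[(319,362),(297,397),(275,346),(252,379)]),("roller",.09,[(395,173)]),("steam",.056,[(343,199),(407,208),(375,272),(309,247)]),("catch",.059,[(402,240)])):
    for p in l: print("S",n,bp(K2,W2,p,z))
E
```

```text
tool R [[-0.0003 -0.9566  0.2914]
 [-0.0014  0.2914  0.9566]
 [-1.     -0.0001 -0.0014]]
tray [0.6352 0.1465 0.028 ]
tray [0.4198 0.1718 0.028 ]
tray [0.4503 0.4477 0.028 ]
tray [0.664  0.4309 0.028 ]
egg [0.4867 0.2989 0.035 ]
egg [0.4967 0.3898 0.035 ]
egg [0.585  0.2876 0.035 ]
egg [0.5967 0.3788 0.035 ]
roller [ 0.4919 -0.3605  0.09  ]
steam [0.4335 0.0263 0.056 ]
steam [ 0.43   -0.2341  0.056 ]
steam [0.6044 0.0134 0.056 ]
jars [ 0.4189 -0.4988  0.05  ]
jars [ 0.7142 -0.3965  0.05  ]
catch [ 0.4143 -0.1076  0.059 ]
S tray [0.6142 0.1504 0.028 ]
S tray [0.4089 0.1697 0.028 ]
S tray [0.4378 0.4495 0.028 ]
S tray [0.6499 0.4265 0.028 ]
S egg [0.4834 0.2992 0.035 ]
S egg [0.4963 0.3902 0.035 ]
S egg [0.5835 0.2887 0.035 ]
S egg [0.5946 0.3794 0.035 ]
S roller [ 0.4792 -0.3639  0.09  ]
S steam [ 0.5968 -0.2412  0.056 ]
S steam [ 0.4188 -0.252   0.056 ]
S steam [0.4378 0.0258 0.056 ]
S steam [ 0.6162 -0.0138  0.056 ]
S catch [ 0.4022 -0.1075  0.059 ]
```

Emit:
servo_tool(motion=[[0,-0.41,-0.21,-8,-1],[0,-0.41,-0.21,-10,-1],[0,-0.41,-0.21,-10,-1],[0,-0.41,-0.21,-10,-1],[0,-0.41,-0.21,-10,-1],[0,-0.41,-0.21,-10,-1],[0,-0.41,-0.21,-10,-1],[0,-0.41,-0.21,-10,-1]], force=20)

```text
clock: 0.95
tcp_pos: [0.4851, 0.3657, 0.4043]
orientation: [-1.12, 1.265, 1.119]
contact_force: [0.1, 0.6, -0.1]
grip_width: 0.0852
```

Emit:
servo_tool(motion=[[0,-0.06,-0.01,0,-1],[0,-0.06,-0.01,0,-1],[0,-0.06,-0.01,0,-1],[0,-0.06,-0.01,0,-1]])

```text
clock: 1.35
tcp_pos: [0.5425, 0.3494, 0.4037]
orientation: [-1.12, 1.266, 1.121]
contact_force: [-1.2, 0.4, 0.2]
grip_width: 0.0855
```

```bash
python3 - <<'E'
from h import *
o=get_obs();f=grab_frame("wrist");cv2.imwrite("pics/w1.png",f[:,:,::-1])
np.save("w1.npy",T_tool(o));print(T_tool(o))
E
```

```text
[[-0.0021 -0.9928  0.1197  0.5425]
 [-0.0013  0.1197  0.9928  0.3494]
 [-1.      0.0019 -0.0016  0.4037]
 [ 0.      0.      0.      1.    ]]
```

View pics/w1.png

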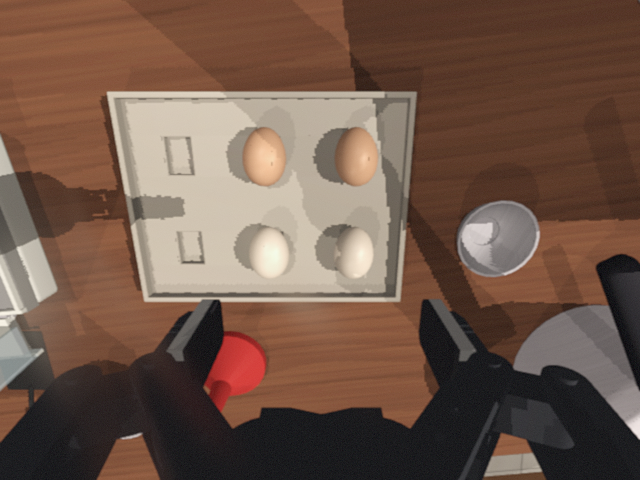

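The wrist picture shows the tray with brown eggs at (264,156) and (356,156) and cream eggs at (269,252) and (355,252). The two dimples nearest the steamer are empty, and the tray's outer corners are at (108,93), (416,92), (400,301) and (145,301).

```bash
python3 - <<'E'
from h import *
p=camera_params("wrist");K=p["mtx"];W=np.linalg.inv(np.load("w1.npy")@p["T_tool_cam"])
f=cv2.imread("pics/w1.png");hsv=cv2.cvtColor(f,cv2.COLOR_BGR2HSV)
C=np.array([bp(K,W,c,.028) for c in [(108,93),(416,92),(400,301),(145,301)]]);print(C,C.mean(0))
mod=np.array([[-.11,-.145],[-.11,.145],[.11,.145],[.11,-.145]])
def res(q):
    c,s=np.cos(q[2]),np.sin(q[2]);return (mod@np.array([[c,s],[-s,c]])+q[:2]-C[:,:2]).ravel()
r=least_squares(res,[.53,.3,0]);print("tray",r.x,res(r.x));x,y,t=r.x
for a in(-.05,.05):
  for b in(-.09,0,.09): print("dimple",x+a*np.cos(t)-b*np.sin(t),y+a*np.sin(t)+b*np.cos(t))
for c in [(264,156),(356,156),(269,252),(355,252)]:
    print(c,bp(K,W,c,.032),hsv[c[1],c[0]],hsv[c[1],c[0]+15])
print(hsv[200,300],hsv[200,220])
E
```

```text
[[0.4119 0.1622 0.028 ]
 [0.4455 0.4495 0.028 ]
 [0.6635 0.424  0.028 ]
 [0.6294 0.1362 0.028 ]] [0.5376 0.293  0.028 ]
tray [ 0.5376  0.293  -0.1173] [-0.0005 -0.0003 -0.0002  0.0004  0.0003  0.0001  0.0004 -0.0001]
dimple 0.4773862256288941 0.20942144583921846
dimple 0.4879196048383349 0.29880291999594805
dimple 0.4984529840477757 0.38818439415267764
dimple 0.5766989746919269 0.197717691162062
dimple 0.5872323539013677 0.2870991653187916
dimple 0.5977657331108086 0.3764806394755212
(264, 156) [0.4862 0.2987 0.032 ] [ 15  81 245] [ 13  97 219]
(356, 156) [0.4969 0.3882 0.032 ] [ 13  95 211] [ 13  94 227]
(269, 252) [0.5859 0.287  0.032 ] [ 33  22 246] [ 17  40 241]
(355, 252) [0.5967 0.3783 0.032 ] [ 16  38 234] [ 17  40 240]
[ 18  37 209] [ 17  38 209]
```

Emit:
servo_tool(motion=[[0,-0.015,-0.46,0,-1],[0,-0.015,-0.46,0,-1],[0,-0.015,-0.46,0,-1],[0,-0.015,-0.46,0,-1],[0,-0.015,-0.46,0,-1],[0,-0.015,-0.46,0,-1],[0,-0.015,-0.46,0,-1],[0,-0.015,-0.46,0,-1]])

```text
clock: 2.2
tcp_pos: [0.5066, -0.0497, 0.4047]
orientation: [-1.124, 1.263, 1.125]
contact_force: [1.5, 0.0, -0.3]
grip_width: 0.0853
```

Emit:
servo_tool(motion=[[0,0,-0.06,-3,-1],[0,0,-0.06,-3,-1],[0,0,-0.06,-3,-1],[0,0,-0.06,-3,-1],[0,0,-0.06,-3,-1]])

```text
clock: 2.7
tcp_pos: [0.5001, -0.1066, 0.4046]
orientation: [-1.165, 1.237, 1.168]
contact_force: [-0.6, -0.2, 0.8]
grip_width: 0.0857
```

```bash
python3 - <<'E'
from h import *
o=get_obs();f=grab_frame("wrist");cv2.imwrite("pics/w2.png",f[:,:,::-1])
np.save("w2.npy",T_tool(o));print(T_tool(o))
E
```

```text
[[-0.0017 -0.9983  0.058   0.5001]
 [ 0.0009  0.058   0.9983 -0.1066]
 [-1.      0.0018  0.0008  0.4046]
 [ 0.      0.      0.      1.    ]]
```

View pics/w2.png

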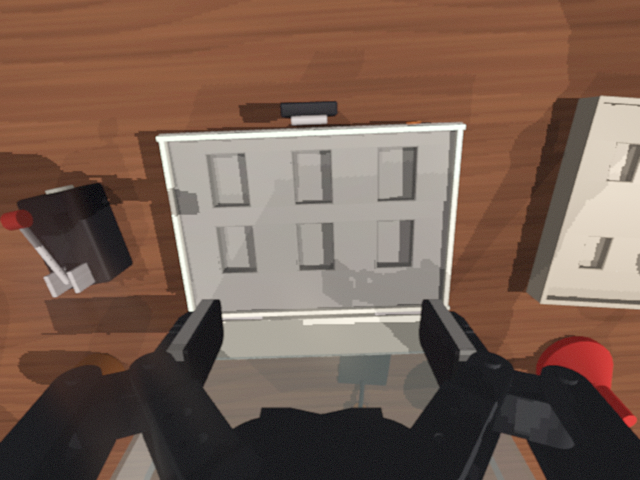

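The wrist picture shows the steamer rim, with its front corners at (160,136) and (464,125). The six pockets are at about (228,180), (313,177), (397,174) and (238,250), (315,246), (395,243), with the roller at (14,219).

```bash
python3 - <<'E'
from h import *
p=camera_params("wrist");K=p["mtx"];W=np.linalg.inv(np.load("w2.npy")@p["T_tool_cam"])
C=np.array([bp(K,W,c,.05) for c in [(228.5,180),(313,177),(397,174),(238,249.5),(315,246),(395,243)]]+[bp(K,W,c,.056) for c in[(160,136),(464,125)]])
mod=np.array([[a,b] for a in(-.05,.02) for b in(-.08,0,.08)]+[[-.095,-.138],[-.095,.138]])
def res(q):
    c,s=np.cos(q[2]),np.sin(q[2]);return (mod@np.array([[c,s],[-s,c]])+q[:2]-C[:,:2]).ravel()
r=least_squares(res,[.53,-.1,0]);print("steamer",r.x);print(res(r.x).reshape(-1,2)*1000)
x,y,t=r.x;c,s=np.cos(t),np.sin(t)
for a,b in mod: print(a,b,x+a*c-b*s,y+a*s+b*c)
print("hinge",x+.095*c,y+.095*s)
print("roller",bp(K,W,(14,219),.086))
Ks,Ws=cam("scene");Kd,Wd=cam("side")
M=np.array([[x+a*c-b*s,y+a*s+b*c,.056] for a,b in [(-.095,-.138),(-.095,.138),(.095,.138)]]);print(pj(Ks,Ws,M),pj(Kd,Wd,M))
E
```

```text
steamer [ 0.5184 -0.1138 -0.0215]
[[ 0.6023  0.2864]
 [ 0.5593 -0.0836]
 [ 0.5533  0.4743]
 [ 0.1454 -0.9545]
 [ 1.1671  0.8654]
 [ 1.4874  0.2108]
 [-2.1299 -2.5729]
 [-2.3849  1.7742]]
-0.05 -0.08 0.4667221304144374 -0.19273069454528385
-0.05 0.0 0.468441755870594 -0.11274917862885138
-0.05 0.08 0.4701613813267506 -0.03276766271241892
0.02 -0.08 0.5367059568413158 -0.19423536681942088
0.02 0.0 0.5384255822974724 -0.11425385090298841
0.02 0.08 0.540145207753629 -0.03427233498655595
-0.095 -0.138 0.42048579925573065 -0.24975000426560928
-0.095 0.138 0.4264185070794709 0.026186225646082695
hinge 0.6134082534691279 -0.11586599976813522
roller [ 0.4843 -0.3753  0.086 ]
[[322.3326 168.0931]
 [379.8234 220.8817]
 [326.5031 251.0649]] [[406.2032 208.3416]
 [379.7026 273.123 ]
 [303.9537 255.9033]]
```

Emit:
servo_tool(motion=[[0.1,0.036,0.404,3.4,-1],[0.1,0.036,0.404,3.4,-1],[0.1,0.036,0.404,3.4,-1],[0.1,0.036,0.404,3.4,-1],[0.1,0.036,0.404,3.4,-1],[0.1,0.036,0.404,3.4,-1],[0.1,0.036,0.404,3.4,-1],[0.1,0.036,0.404,3.4,-1]])

```text
clock: 3.55
tcp_pos: [0.4869, 0.2826, 0.3092]
orientation: [-1.122, 1.262, 1.126]
contact_force: [1.3, 0.3, 0.3]
grip_width: 0.0852
```

```bash
cat >> h.py <<'E'
EGG=dict(a=(.487,.2987),b=(.4975,.3882),c=(.5862,.2871),d=(.597,.3773))
PK={0:(.466,-.1926),2:(.4695,-.0327),3:(.536,-.194),5:(.5395,-.034)}
def plan(x,y,z,ang):  # TCP target (z), jaw angle deg -> tool shift & turn
    o=get_obs();T=T_tool(o);a=np.degrees(np.arctan2(T[1,2],T[0,2]))
    print("tcp",T[:3,3],"jaw",round(a,2),"shift",T[:3,:3].T@(np.array([x,y,z])-T[:3,3]),"turn",round(a-ang,2),"F",o["contact_force"],o["grip_width"])
E
python3 -c "
from h import *
plan(*EGG['a'],.193,83.28)"
```

```text
tcp [0.4869 0.2826 0.3092] jaw 83.4 shift [0.1162 0.0015 0.0159] turn 0.12 F [1.3265 0.2954 0.2995] 0.08523451664364005
```

Emit:
servo_tool(motion=[[0,0.0015,0.016,0,-1],[0.02,0.0015,0.016,0,-1],[0.06,0.0015,0.016,0,-1],[0.09,0.0015,0.016,0,-1],[0.11,0.0015,0.016,0,-1],[0.116,0.0015,0.016,0,-1],[0.116,0.0015,0.016,0,-1],[0.116,0.0015,0.016,0,-1]])

```text
clock: 4.35
tcp_pos: [0.4874, 0.2993, 0.1942]
orientation: [-1.122, 1.26, 1.126]
contact_force: [0.0, -0.4, 0.1]
grip_width: 0.0854
```

Emit:
servo_tool(motion=[[0,0,0,0,0.1],[0,0,0,0,0.1],[0,0,0,0,0.2],[0,0,0,0,0.3],[0,0,0,0,0.4],[0,0,0,0,0.4],[0,0,0,0,0.4],[0,0,0,0,0.4]], force=20)

```text
clock: 5.15
tcp_pos: [0.4877, 0.2995, 0.1949]
orientation: [-1.122, 1.259, 1.126]
contact_force: [-0.7, -0.8, 6.0]
grip_width: 0.0405
```

Emit:
servo_tool(motion=[[0,0,0,0,-0.5],[0,0,0,0,-0.5],[0,0,0,0,-0.5],[0,0,0,0,-0.5],[0.003,0,0,0,-0.5],[0.006,0,0,0,-0.5],[0.009,0,0,0,-0.5],[0.009,0,0,0,-0.5]])

```text
clock: 5.95
tcp_pos: [0.4875, 0.2994, 0.1852]
orientation: [-1.122, 1.26, 1.126]
contact_force: [-0.6, 0.1, 0.5]
grip_width: 0.0644
```

Emit:
servo_tool(motion=[[0,0,0,0,-0.2],[0,0,0,0,-0.1],[0,0,0,0,0],[0,0,0,0,0.1],[0,0,0,0,0.2],[0,0,0,0,0.3],[0,0,0,0,0.3],[0,0,0,0,0.3]], force=20)

```text
clock: 6.75
tcp_pos: [0.4888, 0.2991, 0.1879]
orientation: [-1.122, 1.258, 1.124]
contact_force: [-2.2, -4.4, 22.1]
grip_width: 0.0407
```

Emit:
servo_tool(motion=[[0,0,0,0,-0.3],[-0.003,0,0,0,-0.4],[-0.007,0.001,0,0,-0.4],[-0.007,0.001,0,0,-0.4],[-0.007,0.001,0,0,-0.4],[-0.007,0.001,0,0,-0.4]])

```text
clock: 7.35
tcp_pos: [0.4877, 0.2992, 0.1946]
orientation: [-1.122, 1.258, 1.124]
contact_force: [0.2, 0.0, -0.4]
grip_width: 0.06
```

Emit:
servo_tool(motion=[[0,0,0,0,-0.2],[0,0,0,0,-0.1],[0,0,0,0,0],[0,0,0,0,0.1],[0,0,0,0,0.1],[0,0,0,0,0.1],[0,0,0,0,0.1],[0,0,0,0,0.1]], force=20)

```text
clock: 8.15
tcp_pos: [0.4877, 0.2992, 0.1946]
orientation: [-1.122, 1.258, 1.124]
contact_force: [-0.3, -0.6, 0.9]
grip_width: 0.0405
```

Emit:
servo_tool(motion=[[-0.01,0,0,0,0.1],[-0.03,0,0,0,0.1],[-0.07,0,0,0,0.1],[-0.11,0,0,0,0.1],[-0.11,0,0,0,0.1],[-0.11,0,0,0,0.1]])

```text
clock: 8.75
tcp_pos: [0.4877, 0.299, 0.3062]
orientation: [-1.121, 1.255, 1.123]
contact_force: [-0.7, -0.7, -1.2]
grip_width: 0.0405
```

```bash
python3 -c "
from h import *
plan(*PK[3],.306,88.77)
f=grab_frame('wrist');cv2.imwrite('pics/w3.png',f[:,:,::-1])"
```

```text
tcp [0.4877 0.299  0.3062] jaw 83.36 shift [-0.0021 -0.105  -0.4841] turn -5.41 F [-0.6741 -0.6541 -1.1506] 0.040517162724162885
```

View pics/w3.png

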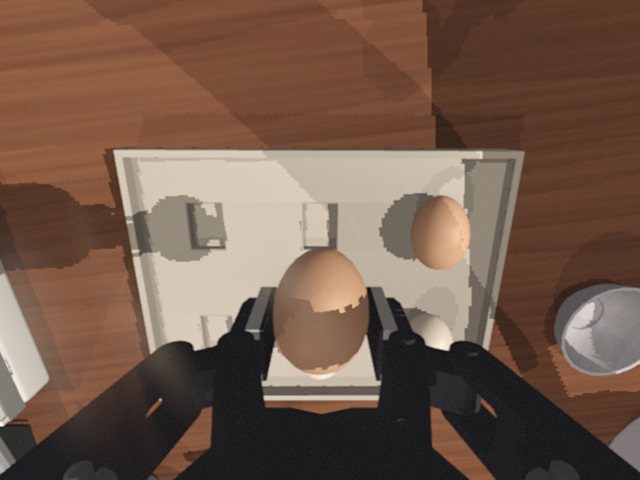

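The egg sits level between the pads, centred at (322,310), and the other three are still in the tray.

Emit:
servo_tool(motion=[[0,-0.02,-0.05,-2,0.1],[0,-0.105,-0.484,-5.4,0.1],[0,-0.105,-0.484,-5.4,0.1],[0,-0.105,-0.484,-5.4,0.1],[0,-0.105,-0.484,-5.4,0.1],[0,-0.105,-0.484,-5.4,0.1],[0,-0.105,-0.484,-5.4,0.1],[0,-0.105,-0.484,-5.4,0.1]])

```text
clock: 9.6
tcp_pos: [0.5272, -0.1002, 0.3023]
orientation: [-1.191, 1.217, 1.196]
contact_force: [1.1, 0.5, 0.1]
grip_width: 0.0408
```

Emit:
servo_tool(motion=[[0,-0.02,-0.1,0,0.1],[0,-0.02,-0.1,0,0.1],[0,-0.02,-0.1,0,0.1],[0,-0.02,-0.1,0,0.1],[0,-0.02,-0.1,0,0.1]])

```text
clock: 10.1
tcp_pos: [0.5448, -0.1991, 0.3007]
orientation: [-1.189, 1.218, 1.199]
contact_force: [0.1, 0.8, -1.2]
grip_width: 0.0402
```

```bash
python3 -c "
from h import *
plan(*PK[3],.226,88.77)"
```

```text
tcp [ 0.5448 -0.1991  0.3007] jaw 88.87 shift [0.0748 0.0086 0.0046] turn 0.1 F [ 0.1163  0.791  -1.226 ] 0.04023226977144714
```

Emit:
servo_tool(motion=[[0,0.0086,0.0046,0,0.1],[0.02,0.0086,0.0046,0,0.1],[0.045,0.0086,0.0046,0,0.1],[0.06,0.0086,0.0046,0,0.1],[0.067,0.0086,0.0046,0,0.1],[0.071,0.0086,0.0046,0,0.1],[0.073,0.0086,0.0046,0,0.1],[0.073,0.0086,0.0046,0,0.1]])

```text
clock: 10.9
tcp_pos: [0.5362, -0.194, 0.2282]
orientation: [-1.19, 1.217, 1.199]
contact_force: [-0.2, 0.4, -0.5]
grip_width: 0.0405
```

```bash
python3 -c "
from h import *
plan(*PK[3],.2255,88.77)
a=grab_frame('wrist');b=grab_frame('side');b=cv2.resize(b[150:300,260:460],None,fx=2,fy=2);b=cv2.copyMakeBorder(b,0,180,0,0,0)
cv2.imwrite('pics/w4.png',np.hstack([a[:,120:520],b])[:,:,::-1])"
```

```text
tcp [ 0.5362 -0.194   0.2282] jaw 88.86 shift [ 0.0027  0.0002 -0.    ] turn 0.09 F [-0.199   0.4047 -0.5149] 0.0405023326482282
```

View pics/w4.png

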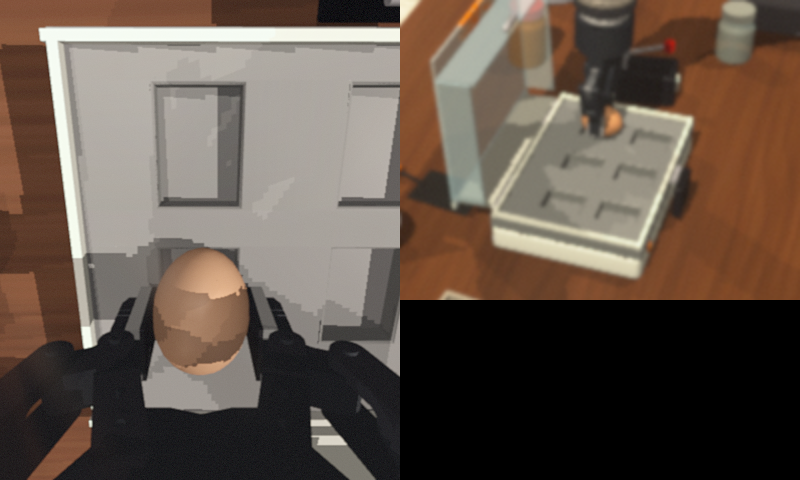

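The egg at crop (200,310) is aligned with the pocket's width. Pocket 0's opening is centred at full-image (320,145), which I can use to check the steamer pose.

Emit:
servo_tool(motion=[[0.001,0,0,0,0.1],[0.002,0,0,0,0.1],[0.003,0,0,0,0.1],[0.003,0,0,0,0.1]])

```text
clock: 11.4
tcp_pos: [0.5362, -0.1941, 0.2253]
orientation: [-1.19, 1.217, 1.199]
contact_force: [0.1, 0.0, -0.1]
grip_width: 0.0404
```

```bash
python3 -c "
from h import *
o=dict(tcp_pos=np.array([.5362,-.194,.2282]),orientation=np.array([-1.19,1.217,1.199]))
K,W=cam('wrist',o)
for c in [(274,85),(364,83),(363,206),(280,206),(320,145)]: print(bp(K,W,c,.05))
plan(*PK[3],.2245,88.77)"
```

```text
[ 0.4419 -0.2106  0.05  ]
[ 0.4418 -0.1747  0.05  ]
[ 0.492  -0.1741  0.05  ]
[ 0.4913 -0.211   0.05  ]
[ 0.4654 -0.1927  0.05  ]
tcp [ 0.5362 -0.1941  0.2253] jaw 88.85 shift [0.0008 0.0002 0.0001] turn 0.08 F [ 0.0802  0.007  -0.1396] 0.04042391768066028
```

Emit:
servo_tool(motion=[[0.0005,0,0,0,0.0],[0.0005,0,0,0,-0.1],[0.0005,0,0,0,-0.2],[0.0005,0,0,0,-0.4],[0.0005,0,0,0,-0.4],[-0.01,0,0,0,-0.4],[-0.05,0,0,0,-0.4],[-0.1,0,0,0,-0.4]])

```text
clock: 12.2
tcp_pos: [0.5356, -0.1943, 0.3254]
orientation: [-1.187, 1.22, 1.202]
contact_force: [1.5, -0.4, -0.6]
grip_width: 0.0599
```

```bash
python3 -c "
from h import *
plan(*EGG['b'],.31,83.28)
a=grab_frame('wrist');b=grab_frame('side');b=cv2.resize(b[150:450,200:400],None,fx=1.6,fy=1.6)
cv2.imwrite('pics/w5.png',np.hstack([a[:,120:520],b])[:,:,::-1])"
```

```text
tcp [ 0.5356 -0.1943  0.3254] jaw 88.85 shift [0.0188 0.0497 0.5815] turn 5.57 F [ 1.5293 -0.3867 -0.5786] 0.059870998512878894
```

View pics/w5.png

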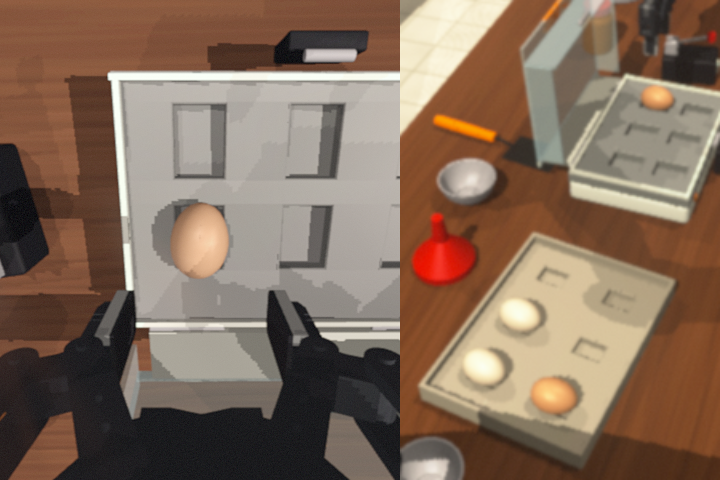

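```bash
python3 -c "
from h import *
o=dict(tcp_pos=np.array([.5356,-.1943,.3254]),orientation=np.array([-1.187,1.22,1.202]))
K,W=cam('wrist',o);print(bp(K,W,(320,240),.062),PK[3])"
```

```text
[ 0.5345 -0.1942  0.062 ] (0.536, -0.194)
```

Emit:
servo_tool(motion=[[0,0,0.05,1,-0.4],[0,0.05,0.58,5.5,-0.4],[0,0.05,0.58,5.5,-0.4],[0,0.05,0.58,5.5,-0.4],[0,0.05,0.58,5.5,-0.4],[0,0.05,0.58,5.5,-0.4],[0,0.05,0.58,5.5,-0.4],[0,0.05,0.58,5.5,-0.4]])

```text
clock: 13.1
tcp_pos: [0.5135, 0.2051, 0.3337]
orientation: [-1.125, 1.253, 1.117]
contact_force: [0.9, -0.0, 0.1]
grip_width: 0.0595
```

Emit:
servo_tool(motion=[[0,-0.005,0.19,0,-0.4],[0,-0.005,0.19,0,-0.4],[0,-0.005,0.19,0,-0.4],[0,-0.005,0.19,0,-0.4],[0,-0.005,0.19,0,-0.4],[0,-0.005,0.19,0,-0.4]])

```text
clock: 13.7
tcp_pos: [0.5402, 0.3942, 0.3342]
orientation: [-1.127, 1.252, 1.118]
contact_force: [0.9, -2.1, -0.2]
grip_width: 0.0599
```

```bash
cat >> h.py <<'E'
def eggs(z=.032,name=None):  # brown and cream eggs in the wrist image: blobs by chroma/brightness near expected places
    o=get_obs();f=grab_frame("wrist");K,W=cam("wrist",o)
    if name: cv2.imwrite(name,f[:,:,::-1])
    for k,(x,y) in EGG.items():
        u,v=pj(K,W,[[x,y,z]])[0]
        if not(20<u<620 and 20<v<460): continue
        # grabCut around the expected place
        m=np.full(f.shape[:2],cv2.GC_BGD,np.uint8);s=K[0,0]*.05/(o["tcp_pos"][2]-.06)
        cv2.ellipse(m,(int(u),int(v)),(int(s),int(s)),0,0,360,cv2.GC_PR_BGD,-1)
        cv2.ellipse(m,(int(u),int(v)),(int(s*.45),int(s*.6)),0,0,360,cv2.GC_PR_FGD,-1)
        cv2.grabCut(f[:,:,::-1].copy(),m,None,np.zeros((1,65)),np.zeros((1,65)),5,cv2.GC_INIT_WITH_MASK)
        b=((m==1)|(m==3)).astype(np.uint8);n,_,st,ce=cv2.connectedComponentsWithStats(b)
        if n<2: print(k,"none");continue
        i=1+st[1:,4].argmax();print(k,"exp px",(u,v),"blob",ce[i],st[i],"->",bp(K,W,ce[i],z),"vs",(x,y))
E
python3 -c "
from h import *
eggs(name='pics/w6.png');plan(*EGG['b'],.195,83.28)"
```

```text
a exp px (np.float64(192.2032644510749), np.float64(169.38670971483987)) blob [187.6275 168.2287] [ 131  108  124  119 9246] -> [0.4857 0.2953 0.032 ] vs (0.487, 0.2987)
b exp px (np.float64(306.69939376776165), np.float64(169.66590975766846)) blob [300.5665 171.4376] [ 258  136   83   74 4600] -> [0.4983 0.3832 0.032 ] vs (0.4975, 0.3882)
c exp px (np.float64(205.5707098996701), np.float64(283.9316474108961)) blob [202.9099 280.7695] [ 165  248   91   81 3684] -> [0.5829 0.2855 0.032 ] vs (0.5862, 0.2871)
d exp px (np.float64(308.7738942085889), np.float64(284.3187189842721)) blob [298.851  280.8253] [ 264  249   67   67 3355] -> [0.5926 0.3691 0.032 ] vs (0.597, 0.3773)
tcp [0.5407 0.3925 0.3343] jaw 83.29 shift [ 0.1388  0.0438 -0.0096] turn 0.01 F [ 0.217  -1.273  -0.7951] 0.059695151697114125
```

Emit:
servo_tool(motion=[[0,0.044,-0.01,0,-0.6],[0,0.044,-0.01,0,-0.6],[0.03,0.044,-0.01,0,-0.6],[0.07,0.044,-0.01,0,-0.6],[0.11,0.044,-0.01,0,-0.6],[0.13,0.044,-0.01,0,-0.6],[0.139,0.044,-0.01,0,-0.6],[0.139,0.044,-0.01,0,-0.6]])

```text
clock: 14.55
tcp_pos: [0.4975, 0.3865, 0.1943]
orientation: [-1.126, 1.256, 1.115]
contact_force: [-0.1, -1.0, 0.1]
grip_width: 0.0683
```

```bash
python3 -c "
from h import *
plan(*EGG['b'],.195,83.28)
cv2.imwrite('pics/w7.png',grab_frame('wrist')[:,:,::-1])"
```

```text
tcp [0.4975 0.3865 0.1943] jaw 83.19 shift [-0.0007  0.0002  0.0017] turn -0.09 F [-0.1287 -1.0218  0.068 ] 0.06834719751208315
```

View pics/w7.png

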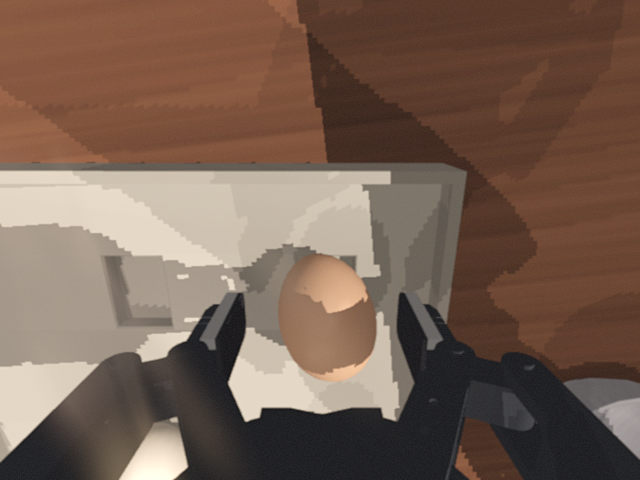

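Egg b has shifted: its axis runs from (318,253) to (340,380), so it is turned by about 10° and no longer lies squarely in its dimple. I'll fit it before grasping.

```bash
python3 - <<'E'
from h import *
f=cv2.imread("pics/w7.png");o=get_obs();K,W=cam("wrist",o)
hsv=cv2.cvtColor(f,cv2.COLOR_BGR2HSV)
b=((hsv[:,:,1]>75)&(hsv[:,:,2]>90)).astype(np.uint8);b[:,:255]=0;b[:,395:]=0;b[:245]=0;b[390:]=0
n,l,st,ce=cv2.connectedComponentsWithStats(b);i=1+st[1:,4].argmax()
c,_=cv2.findContours((l==i).astype(np.uint8),0,1);h=cv2.convexHull(max(c,key=len))
E=cv2.fitEllipse(h);print(st[i],E)
# fit ellipsoid outline (x,y,yaw) at several z
P=h[:,0].astype(float);Cw=np.linalg.inv(W)[:3,3]
th=np.linspace(0,2*np.pi,60)
def outline(x,y,z,yaw,pitch=0):
    Rm=R.from_euler("ZY",[yaw,pitch]).as_matrix();A=Rm@np.diag([.0285,.0215,.0215]);c=np.linalg.inv(A)@(Cw-[x,y,z]);d=np.linalg.norm(c);u=c/d
    q=np.linalg.svd(u[None])[2][1:];S=u/d+np.sqrt(1-1/d**2)*(np.cos(th)[:,None]*q[0]+np.sin(th)[:,None]*q[1])
    return pj(K,W,S@A.T+[x,y,z])
def res(v):
    Q=outline(*v).astype(np.float32).reshape(-1,1,2);return [cv2.pointPolygonTest(Q,tuple(map(float,p)),True) for p in P]
for z in(.032,.037):
    r=least_squares(lambda v:res([v[0],v[1],z,v[2]]),[.498,.387,0]);print(z,r.x,np.degrees(r.x[2]),np.sqrt(np.mean(r.fun**2)))
r=least_squares(res,[.498,.387,.035,0,0.]);print(r.x,np.sqrt(np.mean(r.fun**2)))
E
```

```text
[ 278  254   98  128 9745] ((326.61456298828125, 317.6251525878906), (96.05045318603516, 129.06544494628906), 166.86453247070312)
0.032 [0.5031 0.3891 0.001 ] 0.057507508450239525 1.6991254560272326
0.037 [0.5002 0.3893 0.0005] 0.031002789651587703 2.123674450133222
[0.5019 0.3892 0.034  0.0068 0.0004] 1.4963745167075913
```

```bash
cat >> h.py <<'E'
def fit_egg(f,o,box,x0,mask):
    K,W=cam("wrist",o);b=np.zeros(f.shape[:2],np.uint8);x,y,X,Y=box;b[y:Y,x:X]=mask(cv2.cvtColor(f,cv2.COLOR_BGR2HSV))[y:Y,x:X]
    n,l,st,ce=cv2.connectedComponentsWithStats(b);i=1+st[1:,4].argmax()
    c,_=cv2.findContours((l==i).astype(np.uint8),0,1);P=cv2.convexHull(max(c,key=len))[:,0].astype(float)
    Cw=np.linalg.inv(W)[:3,3];th=np.linspace(0,2*np.pi,90)
    def outline(x,y,z,yaw):
        A=R.from_euler("Z",yaw).as_matrix()@np.diag([.0285,.0215,.0215]);c=np.linalg.inv(A)@(Cw-[x,y,z]);d=np.linalg.norm(c);u=c/d
        q=np.linalg.svd(u[None])[2][1:];S=u/d+np.sqrt(1-1/d**2)*(np.cos(th)[:,None]*q[0]+np.sin(th)[:,None]*q[1])
        return pj(K,W,S@A.T+[x,y,z])
    res=lambda v:[cv2.pointPolygonTest(outline(*v).astype(np.float32).reshape(-1,1,2),tuple(map(float,p)),True) for p in P]
    r=least_squares(res,x0,x_scale=[.01,.01,.01,.1],diff_step=3e-3,loss="soft_l1")
    print("box",st[i],"egg x y z",r.x[:3],"yaw deg",np.degrees(r.x[3]),"rms px",np.sqrt(np.mean(np.square(res(r.x)))));return r.x
E
python3 - <<'E'
from h import *
f=cv2.imread("pics/w7.png");o=get_obs()
for y in(-.12,.1): fit_egg(f,o,(255,245,395,390),[.498,.387,.034,y],lambda h:(h[:,:,1]>75)&(h[:,:,2]>90))
E
```

```text
box [ 278  254   98  128 9745] egg x y z [0.5024 0.3892 0.0335] yaw deg 5.7559400827857194 rms px 1.0784087252570957
box [ 278  254   98  128 9745] egg x y z [0.5024 0.3892 0.0335] yaw deg 5.752140735873446 rms px 1.0784368983004526
```

```bash
python3 -c "
from h import *
plan(.5022,.3892,.196,95.75)"
```

```text
tcp [0.4979 0.3871 0.1955] jaw 83.21 shift [-0.0005 -0.004   0.0026] turn -12.54 F [0.5046 0.2644 0.7412] 0.068641671924557
```

Emit:
servo_tool(motion=[[-0.0005,-0.004,0.0026,-6,-0.6],[-0.0005,-0.004,0.0026,-12.5,-0.6],[-0.0005,-0.004,0.0026,-12.5,-0.6],[-0.0005,-0.004,0.0026,-12.5,-0.4],[-0.0005,-0.004,0.0026,-12.5,-0.2],[-0.0005,-0.004,0.0026,-12.5,-0.1],[-0.0005,-0.004,0.0026,-12.5,0],[-0.0005,-0.004,0.0026,-12.5,0.1]])

```text
clock: 15.4
tcp_pos: [0.5021, 0.3893, 0.1962]
orientation: [-1.287, 1.152, 1.274]
contact_force: [-0.4, -0.7, 2.3]
grip_width: 0.0407
```

Emit:
servo_tool(motion=[[0,0,0,0,0.1],[0,0,0,0,0.1],[0,0,0,0,0.1],[-0.01,0,0,0,0.1],[-0.03,0,0,0,0.1],[-0.07,0,0,0,0.1],[-0.11,0,0,0,0.1],[-0.11,0,0,0,0.1]])

```text
clock: 16.2
tcp_pos: [0.5027, 0.3905, 0.3129]
orientation: [-1.285, 1.141, 1.271]
contact_force: [-0.0, 1.2, 0.2]
grip_width: 0.0409
```

```bash
python3 -c "
from h import *
plan(*PK[5],.305,88.77)
plan(*PK[0],.305,88.77)
cv2.imwrite('pics/w8.png',grab_frame('wrist')[:,:,::-1])"
```

```text
tcp [0.5027 0.3905 0.3129] jaw 95.67 shift [ 0.005   0.0054 -0.4261] turn 6.9 F [-0.0308  1.2229  0.2335] 0.040928799090504085
tcp [0.5027 0.3905 0.3129] jaw 95.67 shift [ 0.0023  0.0942 -0.5767] turn 6.9 F [-0.0308  1.2229  0.2335] 0.040928799090504085
```

View pics/w8.png

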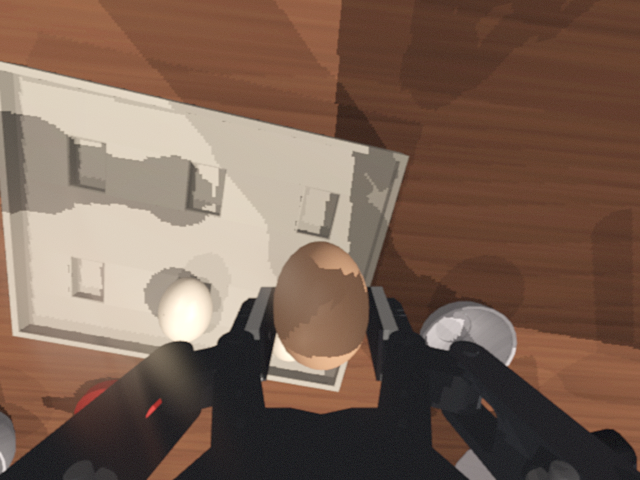

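The egg is held straight at (322,305). I'll carry it to pocket 5.

Emit:
servo_tool(motion=[[0,0,-0.05,2,0.1],[0,0.005,-0.426,7,0.1],[0,0.005,-0.426,7,0.1],[0,0.005,-0.426,7,0.1],[0,0.005,-0.426,7,0.1],[0,0.005,-0.426,7,0.1],[0,0.005,-0.426,7,0.1],[0,0.005,-0.426,7,0.1]])

```text
clock: 17.05
tcp_pos: [0.5361, -0.0105, 0.3076]
orientation: [-1.195, 1.205, 1.185]
contact_force: [1.7, -0.2, 0.1]
grip_width: 0.0405
```

Emit:
servo_tool(motion=[[0,0,-0.03,0,0.1],[0,0,-0.03,0,0.1],[0,0,-0.03,0,0.1]])

```text
clock: 17.35
tcp_pos: [0.535, -0.0411, 0.3067]
orientation: [-1.193, 1.207, 1.184]
contact_force: [-0.0, 1.4, -0.1]
grip_width: 0.0409
```

```bash
python3 -c "
from h import *
plan(*PK[5],.2255,88.77)"
```

```text
tcp [ 0.535  -0.0411  0.3067] jaw 88.58 shift [ 0.0812 -0.0033  0.0067] turn -0.19 F [-0.0139  1.4059 -0.0865] 0.0408991371200525
```

Emit:
servo_tool(motion=[[0,-0.0033,0.0067,0,0.1],[0.02,-0.0033,0.0067,0,0.1],[0.045,-0.0033,0.0067,0,0.1],[0.065,-0.0033,0.0067,0,0.1],[0.074,-0.0033,0.0067,0,0.1],[0.077,-0.0033,0.0067,0,0.1],[0.079,-0.0033,0.0067,0,0.1],[0.08,-0.0033,0.0067,0,0.1]])

```text
clock: 18.15
tcp_pos: [0.5399, -0.0337, 0.2274]
orientation: [-1.193, 1.206, 1.184]
contact_force: [0.2, -0.3, 0.1]
grip_width: 0.0406
```

```bash
python3 -c "
from h import *
plan(*PK[5],.2252,88.77)"
```

```text
tcp [ 0.5399 -0.0337  0.2274] jaw 88.61 shift [ 0.0022  0.0005 -0.0003] turn -0.16 F [ 0.1537 -0.3468  0.0884] 0.04060445896339203
```

Then down, release, and lift, checking that nothing pulls.

Emit:
servo_tool(motion=[[0.001,0,0,0,0.1],[0.002,0,0,0,0.1],[0.002,0,0,0,0.1],[0.002,0,0,0,0.0],[0.002,0,0,0,-0.1],[0.002,0,0,0,-0.2],[0.002,0,0,0,-0.4],[0.002,0,0,0,-0.4]])

```text
clock: 18.95
tcp_pos: [0.5399, -0.0335, 0.2253]
orientation: [-1.193, 1.206, 1.184]
contact_force: [-0.7, -0.2, 0.6]
grip_width: 0.0597
```

Emit:
servo_tool(motion=[[-0.01,0,0,0,-0.4],[-0.05,0,0,0,-0.4],[-0.1,0,0,0,-0.4],[-0.1,0,0,0,-0.4],[-0.1,0,0,0,-0.4]])

```text
clock: 19.45
tcp_pos: [0.5389, -0.0341, 0.3273]
orientation: [-1.195, 1.203, 1.182]
contact_force: [-0.2, -0.2, -0.7]
grip_width: 0.0603
```

```bash
python3 -c "
from h import *
o=get_obs();f=grab_frame('wrist')[:,:,::-1];cv2.imwrite('pics/w9.png',f)
K,W=cam('wrist',o);u,v=map(int,pj(K,W,[[*PK[5],.062]])[0]);print(u,v)
fit_egg(f,o,(u-70,v-70,u+70,v+70),[*PK[5],.062,0],lambda h:(h[:,:,1]>75)&(h[:,:,2]>90))
plan(*EGG['c'],.31,83.28)"
```

```text
319 232
box [ 290  195   58   77 3480] egg x y z [ 0.5411 -0.0349  0.0589] yaw deg -1.872750037081932 rms px 0.4493453327277659
tcp [ 0.5383 -0.0341  0.3259] jaw 88.62 shift [ 0.0185 -0.0399  0.3221] turn 5.34 F [ 0.4101  0.6518 -0.5683] 0.05979543314703902
```

Emit:
servo_tool(motion=[[0,-0.01,0.05,2,-0.5],[0,-0.04,0.32,5.3,-0.5],[0,-0.04,0.32,5.3,-0.5],[0,-0.04,0.32,5.3,-0.5],[0,-0.04,0.32,5.3,-0.5],[0,-0.04,0.32,5.3,-0.5],[0,-0.04,0.32,5.3,-0.5],[0,-0.04,0.32,5.3,-0.5]])

```text
clock: 20.3
tcp_pos: [0.5844, 0.2901, 0.3264]
orientation: [-1.128, 1.245, 1.124]
contact_force: [-0.3, 0.5, 0.1]
grip_width: 0.0643
```

Emit:
servo_tool(motion=[[0,0,0,0,-0.6],[0,0,0,0,-0.6],[0,0,0,0,-0.6]])

```text
clock: 20.6
tcp_pos: [0.5845, 0.2885, 0.3259]
orientation: [-1.127, 1.248, 1.122]
contact_force: [-0.4, -0.1, -0.3]
grip_width: 0.0682
```

```bash
python3 -c "
from h import *
o=get_obs();f=grab_frame('wrist')[:,:,::-1];cv2.imwrite('pics/w10.png',f)
K,W=cam('wrist',o)
for k in 'cd': print(k,pj(K,W,[[*EGG[k],.032]])[0])
plan(*EGG['c'],.196,83.28)"
```

```text
c [317.5769 225.5317]
d [430.0761 226.2563]
tcp [0.5846 0.2885 0.3262] jaw 83.61 shift [ 0.1302 -0.0004 -0.0022] turn 0.33 F [ 0.4027 -0.9436  0.4559] 0.0687606820776591
```

View pics/w10.png

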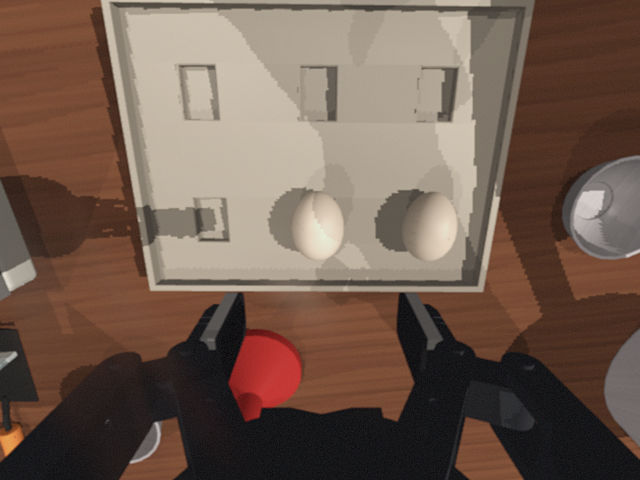

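Eggs c (318,226) and d (430,226) are exactly where expected, so I'll pick c.

Emit:
servo_tool(motion=[[0.04,-0.0004,-0.0015,0.3,-0.6],[0.08,-0.0004,-0.0015,0.3,-0.6],[0.11,-0.0004,-0.0015,0.3,-0.6],[0.125,-0.0004,-0.0015,0.3,-0.6],[0.13,-0.0004,-0.0015,0.3,-0.6],[0.13,-0.0004,-0.0015,0.3,-0.6],[0.13,-0.0004,-0.0015,0.3,-0.4]])

```text
clock: 21.35
tcp_pos: [0.5871, 0.288, 0.1979]
orientation: [-1.123, 1.247, 1.117]
contact_force: [1.2, 0.8, 0.2]
grip_width: 0.0595
```

Emit:
servo_tool(motion=[[0,0,0,0,-0.2],[0,0,0,0,-0.1],[0,0,0,0,0],[0,0,0,0,0.1],[0,0,0,0,0.1],[0,0,0,0,0.1],[0,0,0,0,0.1]])

```text
clock: 22.05
tcp_pos: [0.5875, 0.287, 0.1986]
orientation: [-1.123, 1.248, 1.116]
contact_force: [-1.2, -4.1, 5.3]
grip_width: 0.0406
```

Emit:
servo_tool(motion=[[-0.01,0,0,0,0.1],[-0.03,0,0,0,0.1],[-0.07,0,0,0,0.1],[-0.11,0,0,0,0.1],[-0.11,0,0,0,0.1],[-0.11,0,0,0,0.1]])

```text
clock: 22.65
tcp_pos: [0.5861, 0.2868, 0.3104]
orientation: [-1.123, 1.244, 1.115]
contact_force: [-0.8, -1.1, -1.3]
grip_width: 0.0405
```

```bash
python3 -c "
from h import *
plan(*PK[0],.305,88.77)
o=get_obs();f=grab_frame('wrist')[:,:,::-1];cv2.imwrite('pics/w11.png',f)"
```

```text
tcp [0.5861 0.2868 0.3104] jaw 83.26 shift [-0.0006  0.0631 -0.4902] turn -5.51 F [-0.7582 -1.0718 -1.2675] 0.040481458294149494
```

Emit:
servo_tool(motion=[[0,0.01,-0.05,-2,0.1],[0,0.063,-0.49,-5.5,0.1],[0,0.063,-0.49,-5.5,0.1],[0,0.063,-0.49,-5.5,0.1],[0,0.063,-0.49,-5.5,0.1],[0,0.063,-0.49,-5.5,0.1],[0,0.063,-0.49,-5.5,0.1],[0,0.063,-0.49,-5.5,0.1]])

```text
clock: 23.5
tcp_pos: [0.4863, -0.1028, 0.3036]
orientation: [-1.193, 1.206, 1.189]
contact_force: [1.8, 0.3, -0.9]
grip_width: 0.0406
```

Emit:
servo_tool(motion=[[0,0.0,-0.09,0,0.1],[0,0.0,-0.09,0,0.1],[0,0.0,-0.09,0,0.1],[0,0.0,-0.09,0,0.1],[0,0.0,-0.09,0,0.1]])

```text
clock: 24.0
tcp_pos: [0.4844, -0.1913, 0.302]
orientation: [-1.193, 1.205, 1.192]
contact_force: [-0.4, 1.0, -0.3]
grip_width: 0.0407
```

```bash
python3 -c "
from h import *
plan(*PK[0],.2285,88.77)"
```

```text
tcp [ 0.4844 -0.1913  0.302 ] jaw 88.89 shift [ 0.0733  0.019  -0.0023] turn 0.12 F [-0.4157  1.0225 -0.2603] 0.04065099992903872
```

Emit:
servo_tool(motion=[[0,0.019,-0.0023,0,0.1],[0.01,0.019,-0.0023,0,0.1],[0.035,0.019,-0.0023,0,0.1],[0.055,0.019,-0.0023,0,0.1],[0.066,0.019,-0.0023,0,0.1],[0.069,0.019,-0.0023,0,0.1],[0.071,0.019,-0.0023,0,0.1],[0.072,0.019,-0.0023,0,0.1]])

```text
clock: 24.8
tcp_pos: [0.4665, -0.1925, 0.2303]
orientation: [-1.194, 1.204, 1.191]
contact_force: [0.7, -0.9, -0.7]
grip_width: 0.0405
```

```bash
python3 -c "
from h import *
plan(*PK[0],.228,88.77)
cv2.imwrite('pics/w12.png',grab_frame('wrist')[:,:,::-1])"
```

```text
tcp [ 0.4665 -0.1925  0.2303] jaw 88.91 shift [ 0.0022  0.0005 -0.0001] turn 0.14 F [ 0.6783 -0.9303 -0.6964] 0.0404887806387213
```

View pics/w12.png

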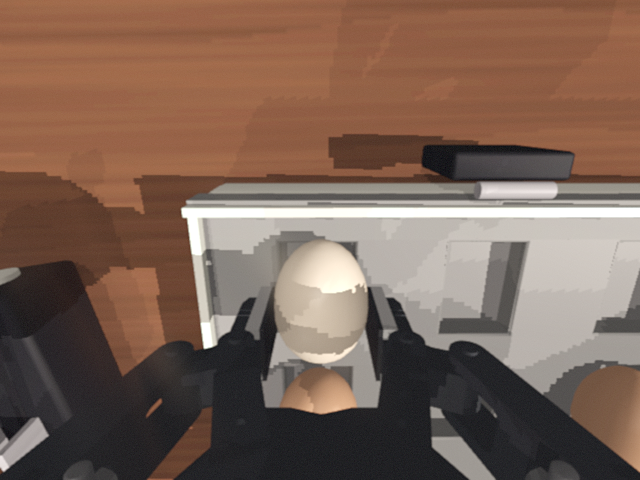

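The cream egg (322,300) is over pocket 0 with clear space to the brown egg behind it (320,400). I'll lower and release.

Emit:
servo_tool(motion=[[0.001,0,0,0,0.1],[0.002,0,0,0,0.1],[0.0025,0,0,0,0.1],[0.0025,0,0,0,0.0],[0.0025,0,0,0,-0.1],[0.0025,0,0,0,-0.2],[0.0025,0,0,0,-0.4],[0.0025,0,0,0,-0.4]])

```text
clock: 25.65
tcp_pos: [0.4664, -0.1925, 0.2277]
orientation: [-1.194, 1.204, 1.192]
contact_force: [-0.5, -0.3, -0.7]
grip_width: 0.0599
```

Emit:
servo_tool(motion=[[-0.01,0,0,0,-0.4],[-0.05,0,0,0,-0.4],[-0.1,0,0,0,-0.4],[-0.1,0,0,0,-0.4],[-0.1,0,0,0,-0.4]])

```text
clock: 26.15
tcp_pos: [0.4656, -0.1934, 0.3296]
orientation: [-1.196, 1.202, 1.189]
contact_force: [-0.5, -0.2, -0.4]
grip_width: 0.0598
```

```bash
python3 -c "
from h import *
o=get_obs();f=grab_frame('wrist')[:,:,::-1];cv2.imwrite('pics/w13.png',f)
plan(*EGG['d'],.32,83.28)
K,W=cam('wrist',o)
for k in (0,3):
  u,v=map(int,pj(K,W,[[*PK[k],.062]])[0])
  try: fit_egg(f,o,(u-50,v-55,u+50,v+55),[*PK[k],.062,0],(lambda h:(h[:,:,1]>75)&(h[:,:,2]>90)) if k==3 else (lambda h:(h[:,:,1]>25)&(h[:,:,2]>110)))
  except Exception as e: print(e)"
```

```text
tcp [ 0.4651 -0.1932  0.3282] jaw 88.91 shift [ 0.0144 -0.1209  0.5728] turn 5.63 F [ 0.3981 -0.6483 -1.0545] 0.05974896687766293
box [ 282  193   67   78 2553] egg x y z [ 0.4654 -0.1936  0.0633] yaw deg -4.853407344524885 rms px 2.383747225805769
box [ 293  282   53   67 2603] egg x y z [ 0.5406 -0.1947  0.053 ] yaw deg -8.138287760229735 rms px 0.3654188881979767
```

Emit:
servo_tool(motion=[[0,-0.01,0.05,2,-0.6],[0,-0.12,0.573,5.6,-0.6],[0,-0.12,0.573,5.6,-0.6],[0,-0.12,0.573,5.6,-0.6],[0,-0.12,0.573,5.6,-0.6],[0,-0.12,0.573,5.6,-0.6],[0,-0.12,0.573,5.6,-0.6],[0,-0.12,0.573,5.6,-0.6]])

```text
clock: 27.0
tcp_pos: [0.5539, 0.1985, 0.3309]
orientation: [-1.121, 1.251, 1.121]
contact_force: [1.8, -0.2, -0.1]
grip_width: 0.0685
```

Emit:
servo_tool(motion=[[0,-0.03,0.18,0,-0.6],[0,-0.03,0.18,0,-0.6],[0,-0.03,0.18,0,-0.6],[0,-0.03,0.18,0,-0.6],[0,-0.03,0.18,0,-0.6],[0,-0.03,0.18,0,-0.6]])

```text
clock: 27.6
tcp_pos: [0.6039, 0.3741, 0.3302]
orientation: [-1.123, 1.254, 1.123]
contact_force: [0.2, -0.3, 0.1]
grip_width: 0.0682
```

```bash
python3 -c "
from h import *
o=get_obs();f=grab_frame('wrist')[:,:,::-1];cv2.imwrite('pics/w14.png',f)
K,W=cam('wrist',o)
u,v=map(int,pj(K,W,[[*EGG['d'],.032]])[0]);print(u,v)
cv2.imwrite('pics/w14c.png',cv2.resize(f[max(0,v-75):v+75,max(0,u-100):u+100],None,fx=2,fy=2))
plan(*EGG['d'],.197,83.28)"
```

```text
322 215
tcp [0.6044 0.3726 0.3307] jaw 83.28 shift [0.1336 0.0086 0.0032] turn 0.0 F [ 0.9319 -0.5232  0.1111] 0.06816711331530531
```

View pics/w14c.png

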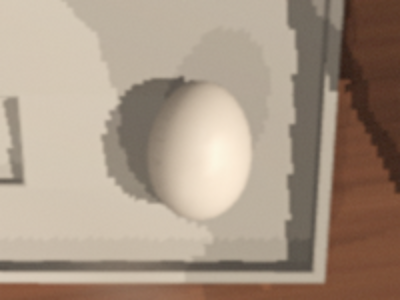

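Egg d is centred in the crop at (200,150), exactly as predicted, so I'll pick it.

Emit:
servo_tool(motion=[[0.02,0.0086,0.0032,0,-0.6],[0.06,0.0086,0.0032,0,-0.6],[0.1,0.0086,0.0032,0,-0.6],[0.12,0.0086,0.0032,0,-0.6],[0.13,0.0086,0.0032,0,-0.6],[0.134,0.0086,0.0032,0,-0.6],[0.134,0.0086,0.0032,0,-0.6],[0.134,0.0086,0.0032,0,-0.4]])

```text
clock: 28.45
tcp_pos: [0.5977, 0.3773, 0.1982]
orientation: [-1.121, 1.253, 1.119]
contact_force: [0.5, 1.0, 0.4]
grip_width: 0.06
```

Emit:
servo_tool(motion=[[0,0,0,0,-0.2],[0,0,0,0,-0.1],[0,0,0,0,0],[0,0,0,0,0.1],[0,0,0,0,0.1],[0,0,0,0,0.1],[0,0,0,0,0.1]])

```text
clock: 29.15
tcp_pos: [0.598, 0.3767, 0.1988]
orientation: [-1.122, 1.253, 1.118]
contact_force: [-1.3, -3.5, 5.6]
grip_width: 0.0409
```

Emit:
servo_tool(motion=[[-0.01,0,0,0,0.1],[-0.03,0,0,0,0.1],[-0.07,0,0,0,0.1],[-0.11,0,0,0,0.1],[-0.11,0,0,0,0.1],[-0.11,0,0,0,0.1]])

```text
clock: 29.75
tcp_pos: [0.5972, 0.3767, 0.3104]
orientation: [-1.121, 1.25, 1.118]
contact_force: [-1.5, 0.4, -1.0]
grip_width: 0.0402
```

```bash
python3 -c "
from h import *
plan(*PK[2],.305,88.77)"
```

```text
tcp [0.5972 0.3767 0.3104] jaw 83.24 shift [ 0.0013  0.0787 -0.4217] turn -5.53 F [-1.4692  0.3627 -0.9939] 0.04018607878810166
```

Emit:
servo_tool(motion=[[0,0.01,-0.05,-2,0.1],[0,0.079,-0.422,-5.5,0.1],[0,0.079,-0.422,-5.5,0.1],[0,0.079,-0.422,-5.5,0.1],[0,0.079,-0.422,-5.5,0.1],[0,0.079,-0.422,-5.5,0.1],[0,0.079,-0.422,-5.5,0.1],[0,0.079,-0.422,-5.5,0.1]])

```text
clock: 30.55
tcp_pos: [0.4761, -0.0071, 0.3054]
orientation: [-1.192, 1.208, 1.191]
contact_force: [1.5, -1.4, -0.6]
grip_width: 0.0406
```

Emit:
servo_tool(motion=[[0,0.0,-0.02,0,0.1],[0,0.0,-0.02,0,0.1],[0,0.0,-0.02,0,0.1]])

```text
clock: 30.85
tcp_pos: [0.4753, -0.027, 0.3045]
orientation: [-1.191, 1.21, 1.191]
contact_force: [-0.2, 1.4, -0.5]
grip_width: 0.0406
```

```bash
python3 -c "
from h import *
plan(*PK[2],.2285,88.77)"
```

```text
tcp [ 0.4753 -0.027   0.3045] jaw 88.73 shift [ 0.0759  0.0062 -0.0064] turn -0.04 F [-0.2146  1.3949 -0.5496] 0.04063141030633653
```

Emit:
servo_tool(motion=[[0,0.0062,-0.0064,0,0.1],[0.01,0.0062,-0.0064,0,0.1],[0.035,0.0062,-0.0064,0,0.1],[0.055,0.0062,-0.0064,0,0.1],[0.067,0.0062,-0.0064,0,0.1],[0.072,0.0062,-0.0064,0,0.1],[0.074,0.0062,-0.0064,0,0.1],[0.074,0.0062,-0.0064,0,0.1]])

```text
clock: 31.65
tcp_pos: [0.4697, -0.0326, 0.2306]
orientation: [-1.191, 1.209, 1.191]
contact_force: [0.1, 0.0, 0.1]
grip_width: 0.0407
```

```bash
python3 -c "
from h import *
plan(*PK[2],.228,88.77)"
```

```text
tcp [ 0.4697 -0.0326  0.2306] jaw 88.74 shift [ 0.0026  0.0002 -0.0001] turn -0.03 F [0.1275 0.0263 0.0665] 0.040695807607483196
```

Emit:
servo_tool(motion=[[0.001,0,0,0,0.1],[0.002,0,0,0,0.1],[0.0026,0,0,0,0.1],[0.0026,0,0,0,0.0],[0.0026,0,0,0,-0.1],[0.0026,0,0,0,-0.2],[0.0026,0,0,0,-0.4],[0.0026,0,0,0,-0.4]])

```text
clock: 32.45
tcp_pos: [0.4697, -0.0325, 0.228]
orientation: [-1.191, 1.209, 1.192]
contact_force: [-0.5, -0.7, -0.3]
grip_width: 0.0596
```

Emit:
servo_tool(motion=[[-0.01,0,0,0,-0.4],[-0.05,0,0,0,-0.4],[-0.1,0,0,0,-0.4],[-0.14,-0.02,-0.04,0,-0.4],[-0.17,-0.03,-0.08,0,-0.4],[-0.17,-0.03,-0.08,0,-0.4],[-0.17,-0.03,-0.08,0,-0.4]])

```text
clock: 33.15
tcp_pos: [0.4969, -0.116, 0.3993]
orientation: [-1.19, 1.209, 1.186]
contact_force: [-1.4, 0.2, -0.7]
grip_width: 0.0598
```

```bash
python3 -c "
from h import *
o=get_obs();f=grab_frame('wrist')[:,:,::-1].copy();print(o['tcp_pos'])
K,W=cam('wrist',o)
for k in PK:
  u,v=pj(K,W,[[*PK[k],.062]])[0].astype(int);print(k,u,v);cv2.circle(f,(u,v),3,(0,0,255),-1)
cv2.imwrite('pics/w15.png',f)"
```

```text
[ 0.4969 -0.116   0.3993]
0 232 178
2 411 178
3 239 251
5 405 250
```

View pics/w15.png

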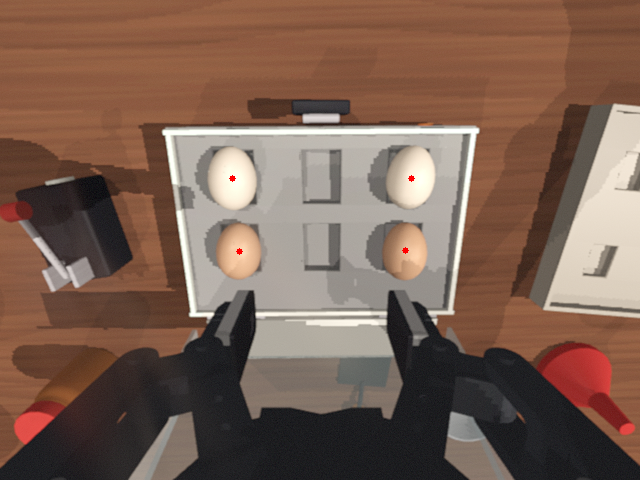

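All four eggs lie seated, with the predicted pocket points (red) at their centres. The roller is at (15,210). Next I'll shut the fingers and pass over and behind the lid.

Emit:
servo_tool(motion=[[-0.05,0,0,0,1],[-0.09,0,0,0,1],[-0.09,0,0,0,1],[-0.09,0,0,0,1],[-0.09,-0.05,0.003,0,1],[-0.09,-0.1,0.003,0,1],[-0.09,-0.15,0.003,0,1],[-0.09,-0.2,0.003,0,1]])

```text
clock: 34.0
tcp_pos: [0.6971, -0.115, 0.4857]
orientation: [-1.188, 1.211, 1.196]
contact_force: [0.6, 0.4, 1.4]
grip_width: 0.0002
```

Emit:
servo_tool(motion=[[0,-0.05,0,0,1],[0,-0.06,0,0,1],[0,-0.06,0,0,1],[0,-0.06,0,0,1]])

```text
clock: 34.4
tcp_pos: [0.7567, -0.1156, 0.483]
orientation: [-1.186, 1.214, 1.2]
contact_force: [0.5, 0.1, 0.3]
grip_width: -0.0001
```

```bash
python3 -c "
from h import *
plan(.73,-.118,.39,88.77)
a=grab_frame('scene');b=grab_frame('side')
cv2.imwrite('pics/s16.png',np.hstack([cv2.resize(x,None,fx=2,fy=2) for x in (a[70:270,200:400],b[110:310,240:440])])[:,:,::-1])"
```

```text
tcp [ 0.7567 -0.1156  0.483 ] jaw 88.8 shift [ 0.0931  0.0264 -0.0038] turn 0.03 F [0.4671 0.098  0.2642] -7.100449367685654e-05
```

View pics/s16.png

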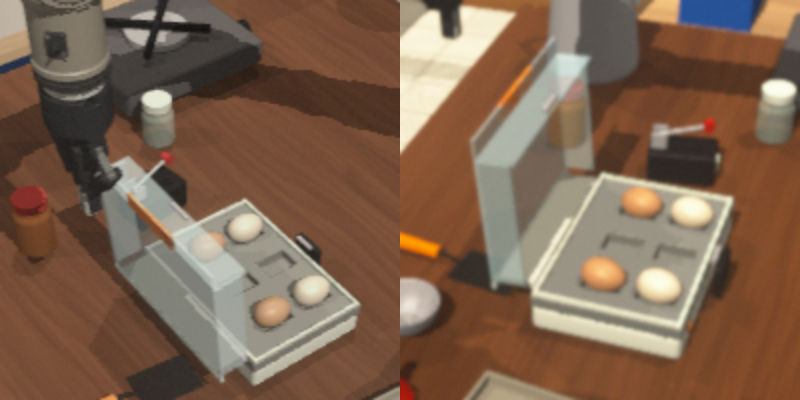

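The eggs are seated, the lid is upright and the shut gripper is behind it. I'll lower behind the lid.

Emit:
servo_tool(motion=[[0.05,0,0,0,1],[0.09,0,0,0,1],[0.091,0,0,0,1],[0.091,0,0,0,1],[0.091,0.03,0,0,1],[0.091,0.04,0,0,1],[0.091,0.05,0,0,1],[0.091,0.055,0,0,1]])

```text
clock: 35.3
tcp_pos: [0.701, -0.1144, 0.3966]
orientation: [-1.188, 1.21, 1.195]
contact_force: [-0.6, 0.1, 0.0]
grip_width: -0.0002
```

Emit:
servo_tool(motion=[[0,0.01,0,0,1],[0,0.02,0,0,1],[0,0.03,0,0,1],[0,0.04,0,0,1],[0,0.05,0,0,1],[-0.002,0.06,0,0,1]])

```text
clock: 35.9
tcp_pos: [0.6401, -0.1131, 0.3982]
orientation: [-1.188, 1.21, 1.195]
contact_force: [2.3, -0.3, -0.7]
grip_width: -0.0001
```

Emit:
servo_tool(motion=[[0,0.015,0,0,1],[-0.001,0.029,0,0,1],[0,0.043,0,0,1],[0.002,0.056,0,0,1],[0.005,0.069,0,0,1],[0.0095,0.081,0,0,1],[0.015,0.093,0,0,1],[0.021,0.105,0,0,1]])

```text
clock: 36.7
tcp_pos: [0.5336, -0.1108, 0.3763]
orientation: [-1.187, 1.212, 1.196]
contact_force: [1.1, -0.2, 0.2]
grip_width: 0.0001
```

```bash
python3 -c "
from h import *
plan(.513,-.113,.362,88.77)
a=grab_frame('scene');b=grab_frame('side')
cv2.imwrite('pics/s17.png',np.hstack([cv2.resize(x,None,fx=2,fy=2) for x in (a[70:270,200:400],b[110:310,240:440])])[:,:,::-1])"
```

```text
tcp [ 0.5336 -0.1108  0.3763] jaw 88.74 shift [ 0.0142  0.0206 -0.0028] turn -0.03 F [ 1.0884 -0.2054  0.1911] 7.341654077392734e-05
```

View pics/s17.png

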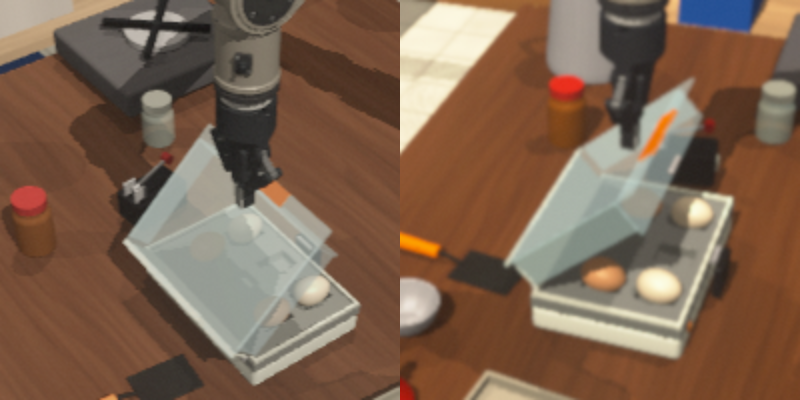

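The lid is at about 45° with the fingertip on its plate. I'll follow the arc down.

Emit:
servo_tool(motion=[[0.007,0.0105,0,0,1],[0.0145,0.0206,0,0,1],[0.023,0.031,0,0,1],[0.032,0.0406,0,0,1],[0.043,0.049,0,0,1],[0.053,0.0566,0,0,1],[0.065,0.064,0,0,1],[0.076,0.07,0,0,1]])

```text
clock: 37.6
tcp_pos: [0.4617, -0.1085, 0.2987]
orientation: [-1.185, 1.215, 1.199]
contact_force: [1.0, 0.1, -0.1]
grip_width: 0.0001
```

Emit:
servo_tool(motion=[[0.004,0.002,0,0,1],[0.008,0.004,0,0,1],[0.012,0.005,0,0,1],[0.013,0.005,0,0,1]])

```text
clock: 38.0
tcp_pos: [0.4567, -0.1082, 0.2854]
orientation: [-1.184, 1.215, 1.199]
contact_force: [-0.3, 0.5, 0.1]
grip_width: 0.0002
```

Emit:
servo_tool(motion=[[0.002,0,0,0,1],[0.004,0,0,0,1],[0.005,0,0,0,1],[0.005,0,0,0,1]])

```text
clock: 38.4
tcp_pos: [0.4566, -0.1083, 0.2815]
orientation: [-1.184, 1.215, 1.199]
contact_force: [-6.2, 0.8, 14.6]
grip_width: -0.0002
```

Emit:
servo_tool(motion=[[0.001,0,0,0,1],[0.002,0,0,0,1],[0.003,0,0,0,1],[0.003,0,0,0,1]])

```text
clock: 38.8
tcp_pos: [0.456, -0.1084, 0.2788]
orientation: [-1.183, 1.216, 1.201]
contact_force: [-4.7, 0.9, 6.5]
grip_width: 0.0001
```

Emit:
servo_tool(motion=[[0.001,0,0,0,1],[0.002,0,0,0,1],[0.003,0,0,0,1],[0.004,0,0,0,1],[0.004,0,0,0,1]])

```text
clock: 39.3
tcp_pos: [0.4562, -0.1084, 0.2752]
orientation: [-1.183, 1.216, 1.2]
contact_force: [-2.7, -0.3, 7.3]
grip_width: -0.0002
```

Emit:
servo_tool(motion=[[0.001,0,0,0,1],[0.002,0,0,0,1],[0.003,0,0,0,1],[0.004,0,0,0,1],[0.004,0,0,0,1]])

```text
clock: 39.8
tcp_pos: [0.4563, -0.1086, 0.2747]
orientation: [-1.181, 1.216, 1.2]
contact_force: [-16.6, 2.9, 49.7]
grip_width: -0.0001
```

The force rose to 50 N at TCP z 0.2747. The tip height is then 0.102, the shut lid's top, so the lid is down. I'll lift off and look at the roller.

Emit:
servo_tool(motion=[[-0.02,0,0,0,1],[-0.07,0,0,0,1],[-0.1,0,-0.03,0,1],[-0.1,-0.02,-0.08,0,1],[-0.1,-0.05,-0.13,0,1],[-0.1,-0.05,-0.18,0,1],[-0.1,-0.05,-0.2,0,1],[-0.1,-0.05,-0.2,0,1]])

```text
clock: 40.6
tcp_pos: [0.5009, -0.3162, 0.3721]
orientation: [-1.179, 1.221, 1.193]
contact_force: [-0.9, 0.2, -0.3]
grip_width: 0.0003
```

Emit:
servo_tool(motion=[[0,0,0,0,1],[0,0,0,0,1],[0,0,0,0,1]])

```text
clock: 40.9
tcp_pos: [0.5012, -0.315, 0.372]
orientation: [-1.18, 1.22, 1.195]
contact_force: [0.1, -0.6, -0.1]
grip_width: -0.0004
```

```bash
python3 - <<'E'
from h import *
o=get_obs();F={n:grab_frame(n) for n in("wrist","scene","side")};print(o["tcp_pos"],o["contact_force"])
guess=np.array([.484,-.37,.086]);obs=[]
for n,f in F.items():
    K,W=cam(n,o);u,v=pj(K,W,[guess])[0];h=cv2.cvtColor(f,cv2.COLOR_RGB2HSV)
    m=(((h[:,:,0]<6)|(h[:,:,0]>172))&(h[:,:,1]>140)&(h[:,:,2]>70)).astype(np.uint8)
    k,l,st,ce=cv2.connectedComponentsWithStats(m);j=[i for i in range(1,k) if st[i,4]>8]
    i=min(j,key=lambda i:np.hypot(*(ce[i]-[u,v])));print(n,(u,v),ce[i],st[i],bp(K,W,ce[i],.086));obs.append((K,W,ce[i]))
r=least_squares(lambda p:np.concatenate([pj(K,W,[p])[0]-c for K,W,c in obs]),guess,diff_step=1e-4);print(r.x,r.fun)
a=cv2.resize(F["scene"][70:270,200:400],None,fx=2,fy=2);b=cv2.resize(F["wrist"][:,:],None,fx=.625,fy=.625);b=cv2.copyMakeBorder(b,0,100,0,0,0)
cv2.imwrite("pics/s18.png",np.hstack([a,b])[:,:,::-1])
E
```

```text
[ 0.5012 -0.315   0.372 ] [ 0.1295 -0.5798 -0.0963]
wrist (np.float64(246.70653711714834), np.float64(212.10553166014236)) [242.9485 213.2351] [231 202  25  24 485] [ 0.4848 -0.373   0.086 ]
scene (np.float64(283.4141012852866), np.float64(148.4833428869646)) [283.1 148.4] [280 146   7   6  30] [ 0.4846 -0.3709  0.086 ]
side (np.float64(393.7252852585604), np.float64(172.86659936829594)) [394.  172.5] [392 169   5   8  32] [ 0.4837 -0.3722  0.086 ]
[ 0.4848 -0.373   0.0856] [ 0.0714 -0.1658 -0.4255 -0.2071 -0.3216 -0.0738]
```

View pics/s18.png

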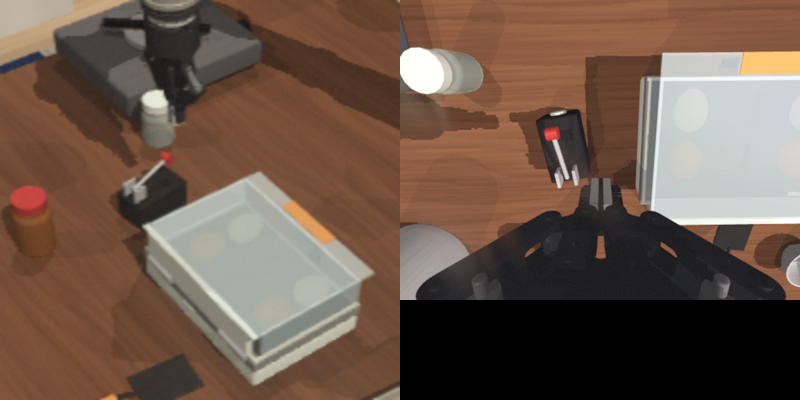

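The lid is flat shut with the eggs under it. The roller's centre is measured at (0.4848, -0.373, 0.0856), which agrees with the given 86 mm axle height. I'll go above it.

```bash
python3 -c "
from h import *
plan(.485,-.373,.275,88.77)"
```

```text
tcp [ 0.5012 -0.3152  0.3722] jaw 88.32 shift [ 0.0968  0.0141 -0.059 ] turn -0.45 F [-0.3811  0.0986  0.3181] 3.048856906590933e-06
```

Emit:
servo_tool(motion=[[0,0.007,-0.03,0,1],[0,0.0141,-0.059,0,1],[0,0.0141,-0.059,0,1],[0.04,0.0141,-0.059,0,1],[0.07,0.0141,-0.059,0,1],[0.09,0.0141,-0.059,0,1],[0.097,0.0141,-0.059,0,1],[0.097,0.0141,-0.059,0,1]])

```text
clock: 41.85
tcp_pos: [0.4851, -0.3722, 0.2742]
orientation: [-1.179, 1.22, 1.196]
contact_force: [0.1, -0.5, -0.6]
grip_width: -0.0002
```

```bash
python3 -c "
from h import *
plan(.485,-.373,.267,88.77)"
```

```text
tcp [ 0.4851 -0.3722  0.2742] jaw 88.36 shift [ 0.0072  0.     -0.0009] turn -0.41 F [ 0.0755 -0.477  -0.5587] -0.00019546355759581148
```

Emit:
servo_tool(motion=[[0.003,0,-0.001,0,1],[0.006,0,-0.001,0,1],[0.009,0,-0.001,0,1],[0.011,0,-0.001,0,1],[0.011,0,-0.001,0,1]])

```text
clock: 42.35
tcp_pos: [0.4846, -0.3736, 0.2634]
orientation: [-1.179, 1.221, 1.196]
contact_force: [-1.6, -0.7, 3.7]
grip_width: -0.0
```

Emit:
servo_tool(motion=[[0.002,0,0,0,1],[0.004,0,0,0,1],[0.006,0,0,0,1],[0.0065,0,0,0,1],[0.0065,0,0,0,1],[0.0065,0,0,0,1]])

```text
clock: 42.95
tcp_pos: [0.4842, -0.3738, 0.2569]
orientation: [-1.178, 1.222, 1.196]
contact_force: [-3.5, -0.2, 5.9]
grip_width: -0.0003
```

Emit:
servo_tool(motion=[[-0.01,0,0,0,1],[-0.03,0,0,0,1],[-0.07,0,0,0,1],[-0.1,0,0,0,1],[-0.12,0,0,0,1],[-0.12,0,0,0,1],[-0.12,0,0,0,1]])

```text
clock: 43.65
tcp_pos: [0.4853, -0.3743, 0.377]
orientation: [-1.179, 1.22, 1.196]
contact_force: [-0.4, 0.0, -0.5]
grip_width: -0.0002
```

```bash
python3 - <<'E'
from h import *
o=get_obs();print(o["tcp_pos"],o["contact_force"])
for n in("scene","side"):
    f=grab_frame(n);K,W=cam(n);u,v=pj(K,W,[[.4848,-.373,.0856]])[0];h=cv2.cvtColor(f,cv2.COLOR_RGB2HSV)
    m=(((h[:,:,0]<6)|(h[:,:,0]>172))&(h[:,:,1]>140)&(h[:,:,2]>70)).astype(np.uint8)
    k,l,st,ce=cv2.connectedComponentsWithStats(m);i=min(range(1,k),key=lambda i:np.hypot(*(ce[i]-[u,v])));print(n,(u,v),ce[i],st[i])
    cv2.imwrite(f"pics/end_{n}.png",f[:,:,::-1])
d=cv2.absdiff(cv2.imread("pics/end_scene.png"),cv2.imread("pics/scene0.png"))
for nm,(u,v) in dict(katori_a=(291,296),funnel=(333,335),katori_b=(473,396),spice=(216,182),salt=(278,130),spatula=(240,277)).items(): print(nm,d[v-12:v+12,u-12:u+12].mean())
E
python3 - <<'E'
import cv2,numpy as np
a=cv2.imread("pics/end_scene.png");b=cv2.imread("pics/end_side.png")
cv2.imwrite("pics/end.png",np.hstack([cv2.resize(a[70:370,180:480],(400,400)),cv2.resize(b[110:410,190:490],(400,400))]))
E
```

```text
[ 0.4853 -0.3743  0.377 ] [-0.419   0.0231 -0.5098]
scene (np.float64(282.6707623983178), np.float64(148.1897800892069)) [283.1 148.4] [280 146   7   6  30]
side (np.float64(393.67146266562304), np.float64(172.41821199593238)) [394.  172.5] [392 169   5   8  30]
katori_a 6.010416666666667
funnel 1.1012731481481481
katori_b 0.8530092592592593
spice 1.4085648148148149
salt 2.365740740740741
spatula 1.03125
```

```bash
python3 -c "
from bench import *
print(hand_in())"
```

```text
the job is handed in; nothing more can be done
None
```

The job is done and handed in at about 44 s of robot time, within the 210 s limit; the hand-in gives no verdict.

- **Eggs:** There were four. Both brown eggs went to the back corner pockets and both cream eggs to the front corner pockets, each gripped at 20 N. One brown egg had been knocked out of line in the pulp tray, so I measured it again and turned the gripper about 12° to match before picking it up. The wrist picture before the lid was closed showed all four centred on their pockets to within a few millimetres.
- **Grip trial:** My first grasp on the first egg was one of three tries before I lifted it. In the second, set lower, the fingertips pressed on the pulp tray with about 22 N.
- **Lid:** I pushed it over from behind and pressed it down. It resisted with about 15 N at the catch, gave way, then met a hard stop with the fingertip at 102 mm, the height of the shut lid. I read about 50 N on the fingertips there, more than was needed, and backed off straight away. The picture after lifting off showed the lid flat.
- **Timer lever:** I pressed the roller about 10 mm, roughly 0.14 rad by position, and held it for over 0.1 s at about 6 N. That force is a little high for 0.14 rad and would suggest up to 0.19 rad, still short of 0.22. After release the roller was back at the same pixels as before.
- **Other things on the counter:** Five of the six looked unchanged when I compared the first and last scene pictures. The first bowl's patch differed slightly, possibly a shadow. I could not check it by eye because the limit of 16 pictures had been reached.

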